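# Load the light-exposure stage and open the shutter

## Task

Put every test cell that is on the bench flat on the exposure stage, one to a bay (any bay), window up and long side along the back fence, and push it square and flush into the corner between the back fence and that bay's side stop. Slide every flanged sample tube, standing upright on the bench, sideways into a slot of the blue keeper plate (one to a slot, any slot) until it is fully home with its flange under the plate. Only when all of them are in place, throw the red shutter lever fully over, away from the robot, and leave the jar, cap, tin, screwdriver and beaker around them where they are.

Things in the scene. Friction and masses are not known exactly. Their poses are not given: they have to be found in the camera images.
- cell_a: Framed test cell: white block with a dark blue striped window on its top, 44 (x) x 60 (y) x 18 (z) mm, about 90 g. Origin at the centre of its underside; x across the short 44 mm side, y along the long 60 mm side. May be absent.
- cell_b: Framed test cell: white block with a dark blue striped window on its top, 44 (x) x 60 (y) x 18 (z) mm, about 90 g. Origin at the centre of its underside; x across the short 44 mm side, y along the long 60 mm side. May be absent.
- cell_c: Framed test cell: white block with a dark blue striped window on its top, 44 (x) x 60 (y) x 18 (z) mm, about 90 g. Origin at the centre of its underside; x across the short 44 mm side, y along the long 60 mm side. May be absent.
- tube_a: Flanged sample tube standing on its flange: black round flange 40 mm across, 6 mm thick at the foot; amber barrel 22 mm across up to 74 mm above the foot, the top 14 mm red; about 70 g. Origin at the centre of the flange's underside, z along the barrel. May be absent.
- tube_b: Flanged sample tube standing on its flange: black round flange 40 mm across, 6 mm thick at the foot; amber barrel 22 mm across up to 74 mm above the foot, the top 14 mm red; about 70 g. Origin at the centre of the flange's underside, z along the barrel. May be absent.
- tube_c: Flanged sample tube standing on its flange: black round flange 40 mm across, 6 mm thick at the foot; amber barrel 22 mm across up to 74 mm above the foot, the top 14 mm red; about 70 g. Origin at the centre of the flange's underside, z along the barrel. May be absent.
- stage: Fixed stage: aluminium floor 110 (x) x 384 (y) mm, top 6 mm above the bench; black fences 16 mm high on it. Back fence along the far (+x) side, its face 45 mm ahead of the origin. Three side stops, 8 mm thick, 26 mm long, run from it towards the robot; on the -y side of each is a bay 122 mm wide (the last open-ended). -x edge open. Origin: centre of underside; x towards the back fence, y along it.
- corner0 (a point): Inner corner of bay 0 of the stage on its floor (6 mm above the bench), where the back fence's face meets the side stop's face; axes as the stage. The bay lies towards -x and -y of this point: a cell pushed home has its centre 22 mm towards -x and 30 mm towards -y of it.
- corner1 (a point): Inner corner of bay 1 of the stage on its floor (6 mm above the bench), where the back fence's face meets the side stop's face; axes as the stage. The bay lies towards -x and -y of this point: a cell pushed home has its centre 22 mm towards -x and 30 mm towards -y of it.
- corner2 (a point): Inner corner of bay 2 of the stage on its floor (6 mm above the bench), where the back fence's face meets the side stop's face; axes as the stage. The bay lies towards -x and -y of this point: a cell pushed home has its centre 22 mm towards -x and 30 mm towards -y of it.
- keeper: Fixed blue plate 75 (x) x 191 (y) mm, 6 mm thick, underside 10 mm and top 16 mm above the bench. Three parallel slots 27 mm wide, 45 mm deep, 60 mm apart, open at the -x edge (towards the robot), square ends. Tubes stand on the bench, flange under the plate, barrel in the slot. Origin on the bench, at the end of the middle slot; x into the slots, y across.
- seat0 (a point): Point on the bench in slot 0 of the keeper where the origin of a fully home tube lies (barrel against the slot's end, 11 mm from it and 34 mm in from the mouth); axes as the keeper, x pointing into the slot.
- seat1 (a point): Point on the bench in slot 1 of the keeper where the origin of a fully home tube lies (barrel against the slot's end, 11 mm from it and 34 mm in from the mouth); axes as the keeper, x pointing into the slot.
- seat2 (a point): Point on the bench in slot 2 of the keeper where the origin of a fully home tube lies (barrel against the slot's end, 11 mm from it and 34 mm in from the mouth); axes as the keeper, x pointing into the slot.
- shutter (a joint): Shutter lever on a small grey block: angle in rad, about 0 with the red lever leaning towards the robot (closed), growing as it swings away from the robot about an axis across the block, up to 1.0 (fully open). It stays where it is left.
- shutter_tip (a point): Centre of the lever's red ball, 26 mm across, 80 mm from the pivot, which lies over the block's centre 22 mm above the bench. At 0 the lever leans 0.5 rad from upright to the block's -x, at 1.0 as much to its +x. About 1 N at the ball moves it.
- shutter_base: Fixed grey block under the shutter lever, 70 x 50 x 25 mm. Origin at the centre of its underside; the lever swings in its x-z plane, +x is the opening direction, away from the robot.
- jar_brown: Brown jar 48 mm across, 65 mm high, to be left alone. Origin at the centre of its underside.
- blue_cap: Blue screw cap 28 mm across, 16 mm high, to be left alone. Origin at the centre of its underside.
- sample_tin: White tin 60 x 45 x 22 mm, to be left alone. Origin at the centre of its underside.
- driver: Screwdriver 170 mm long lying on the bench, to be left alone
- beaker: Glass beaker 70 mm across, 90 mm high, to be left alone. Origin at the centre of its underside.
There are look-alikes about, which are no part of the job. Leave any pink or turquoise look-alike of the tube_a alone.

How it is judged:
On the way, in this order (a step that is already met when the one before it is completed fails the run):
1. every cell present flush in a corner of the stage and every tube present home in a slot, with the shutter still closed (((x of cell_a in the frame of corner0 between -0.0245 and -0.0205 m and y of cell_a in the frame of corner0 between -0.0325 and -0.0285 m) or (x of cell_a in the frame of corner1 between -0.0245 and -0.0205 m and y of cell_a in the frame of corner1 between -0.0325 and -0.0285 m) or (x of cell_a in the frame of corner2 between -0.0245 and -0.0205 m and y of cell_a in the frame of corner2 between -0.0325 and -0.0285 m)) and angle between the x axis of each of cell_a, cell_b, cell_c and the x axis of stage, either way round below 0.04 rad and z of cell_a in the frame of corner0 between -0.002 and 0.002 m and angle between each of cell_a, cell_b, cell_c's own z axis and vertical below 0.05 rad and ((x of cell_b in the frame of corner0 between -0.0245 and -0.0205 m and y of cell_b in the frame of corner0 between -0.0325 and -0.0285 m) or (x of cell_b in the frame of corner1 between -0.0245 and -0.0205 m and y of cell_b in the frame of corner1 between -0.0325 and -0.0285 m) or (x of cell_b in the frame of corner2 between -0.0245 and -0.0205 m and y of cell_b in the frame of corner2 between -0.0325 and -0.0285 m)) and z of cell_b in the frame of corner0 between -0.002 and 0.002 m and ((x of cell_c in the frame of corner0 between -0.0245 and -0.0205 m and y of cell_c in the frame of corner0 between -0.0325 and -0.0285 m) or (x of cell_c in the frame of corner1 between -0.0245 and -0.0205 m and y of cell_c in the frame of corner1 between -0.0325 and -0.0285 m) or (x of cell_c in the frame of corner2 between -0.0245 and -0.0205 m and y of cell_c in the frame of corner2 between -0.0325 and -0.0285 m)) and z of cell_c in the frame of corner0 between -0.002 and 0.002 m and (horizontal distance between tube_a and seat0 below 0.0045 m or horizontal distance between tube_a and seat1 below 0.0045 m or horizontal distance between tube_a and seat2 below 0.0045 m) and height (world z) of each of tube_a, tube_b, tube_c below 0.003 m and angle between each of tube_a, tube_b, tube_c's own z axis and vertical below 0.06 rad and (horizontal distance between tube_b and seat0 below 0.0045 m or horizontal distance between tube_b and seat1 below 0.0045 m or horizontal distance between tube_b and seat2 below 0.0045 m) and (horizontal distance between tube_c and seat0 below 0.0045 m or horizontal distance between tube_c and seat1 below 0.0045 m or horizontal distance between tube_c and seat2 below 0.0045 m) and value of joint shutter below 0.4 rad), for 0.2 s.
2. the shutter lever is thrown over (value of joint shutter above 0.88 rad), for 0.2 s.
At the end, for the whole second after the job is handed in: Each cell lies flat on the stage in its own bay, within about 2 mm of touching the back fence and the side stop and square within 0.04 rad; each tube stands upright within 4.5 mm of the home point of a slot; all at rest; the shutter lever is past 0.88 rad (((x of cell_a in the frame of corner0 between -0.0245 and -0.0205 m and y of cell_a in the frame of corner0 between -0.0325 and -0.0285 m) or (x of cell_a in the frame of corner1 between -0.0245 and -0.0205 m and y of cell_a in the frame of corner1 between -0.0325 and -0.0285 m) or (x of cell_a in the frame of corner2 between -0.0245 and -0.0205 m and y of cell_a in the frame of corner2 between -0.0325 and -0.0285 m)) and angle between the x axis of each of cell_a, cell_b, cell_c and the x axis of stage, either way round below 0.04 rad and z of cell_a in the frame of corner0 between -0.002 and 0.002 m and angle between each of cell_a, cell_b, cell_c's own z axis and vertical below 0.05 rad and ((x of cell_b in the frame of corner0 between -0.0245 and -0.0205 m and y of cell_b in the frame of corner0 between -0.0325 and -0.0285 m) or (x of cell_b in the frame of corner1 between -0.0245 and -0.0205 m and y of cell_b in the frame of corner1 between -0.0325 and -0.0285 m) or (x of cell_b in the frame of corner2 between -0.0245 and -0.0205 m and y of cell_b in the frame of corner2 between -0.0325 and -0.0285 m)) and z of cell_b in the frame of corner0 between -0.002 and 0.002 m and ((x of cell_c in the frame of corner0 between -0.0245 and -0.0205 m and y of cell_c in the frame of corner0 between -0.0325 and -0.0285 m) or (x of cell_c in the frame of corner1 between -0.0245 and -0.0205 m and y of cell_c in the frame of corner1 between -0.0325 and -0.0285 m) or (x of cell_c in the frame of corner2 between -0.0245 and -0.0205 m and y of cell_c in the frame of corner2 between -0.0325 and -0.0285 m)) and z of cell_c in the frame of corner0 between -0.002 and 0.002 m and (horizontal distance between tube_a and seat0 below 0.0045 m or horizontal distance between tube_a and seat1 below 0.0045 m or horizontal distance between tube_a and seat2 below 0.0045 m) and height (world z) of each of tube_a, tube_b, tube_c below 0.003 m and angle between each of tube_a, tube_b, tube_c's own z axis and vertical below 0.06 rad and (horizontal distance between tube_b and seat0 below 0.0045 m or horizontal distance between tube_b and seat1 below 0.0045 m or horizontal distance between tube_b and seat2 below 0.0045 m) and (horizontal distance between tube_c and seat0 below 0.0045 m or horizontal distance between tube_c and seat1 below 0.0045 m or horizontal distance between tube_c and seat2 below 0.0045 m) and linear speed of each of cell_a, cell_b, cell_c, tube_a, tube_b, tube_c below 0.01 m/s and value of joint shutter above 0.88 rad).
It fails at once if a bystander (jar, cap, tin, screwdriver or beaker) is shifted more than 40 mm (distance of any of jar_brown, blue_cap, sample_tin, driver, beaker from where it was at the start of the episode above 0.04 m).
Of cell_a, cell_b, cell_c only 2 to 3 are there at a start; the rules pass over those that are not, and their reading is None.
Of tube_a, tube_b, tube_c only 2 to 3 are there at a start; the rules pass over those that are not, and their reading is None.
At some moment in a run one of cell_a, cell_b, cell_c, tube_a, tube_b, tube_c may be knocked a few centimetres aside while the robot is not near it.
Once in a run the grip may slacken for a moment while it holds something.
It also fails if it takes over 210 s, if anything falls off the work surface, if the arm or the gripper's body presses on something with over 40 N, if the wrist force passes 120 N, or if a joint passes its speed limit or range.

## Robot

A 6-joint arm with a two-finger parallel gripper is mounted at the origin on the work surface. World frame = base frame: x ahead of the robot, y to its left, z up, the work surface at z = 0. Lengths are in m, angles in rad, forces in N, time in s.
With the tool pointing down it reaches from about 0.325 to 0.9 m from the base axis. Payload 6.1 kg.
Tool frame: the origin (TCP) lies midway between the tips of the shut fingers; the grasp point (between the pads) lies behind it (arm.grip_point_offset is the z of the grasp point in the tool frame, in m); z points along the fingers, y is the line along which they close (so a half turn about z gives the same grasp; the last joint's range is limited). The gripper opens to 87 mm and grips with 3 to 60 N. Pads are 19 mm wide; open, the fingers measure 117 mm over their backs; the gripper's body (75 mm by 190 mm) begins 51 mm behind the grasp point.
Start: joints at [1.044, 0.22, 1.526, -0, 1.395, -0.126], TCP at [0.244, 0.575, 0.223] pointing down, gripper open.
Joint ranges: [-2.98, 2.98], [-0.91, 2.08], [0.09, 2.57], [-1.24, 4.39], [0.2, 2.65], [-2.68, 2.68]. Speed limits (rad/s): [2.57, 2.57, 3.01, 3.14, 3.14, 3.14].

## Interface

Orientations are given as [roll, pitch, yaw] about the fixed x, y, z axes, in that order (R = Rz(yaw) Ry(pitch) Rx(roll)).
In Python, from rig import arm gives the robot as it stands.
- The arm moves only by the shell command python3 -m inch 'ROWS' [FORCE]. ROWS is JSON, a list of rows, each an object with "dp": the shift along the world's x, y, z each as a share of 100 mm, from -1 to 1, a list of three; "turn": the turn, a rotation vector about the world's x, y, z each as a share of 120 degrees, from -1 to 1, a list of three; "claw": the closure, from 0 (fully open) to 1 (shut). A call has 1 to 5 rows; each row shifts and turns the commanded pose from where the row before left it; what a row does not reach is not made up. A row lasts 1/8 s, in which the tool goes at most 62.5 mm and 10.7 degrees, less where a joint would pass 70% of its speed; a pose out of reach is approached as far as the arm can. A call with a number of a shift or a turn outside -1 to 1 is refused whole. A call with a gripper value outside its range is refused whole. The fingers move at their own pace and stop on an object; FORCE is the grip in N (left out, the last holds). Time passes only in rows, so rows that do not move let the fingers close. It gives the time, the measured TCP pose, the force, the opening and the grip force at its end, in the units of the state.
- arm.observe(): the state, without advancing time (a new reading comes with each control period).
- arm.read_camera(name): name is "scene" or "top"; returns a dict with "color" (480x640x3 uint8, red, green, blue), "fx", "fy", "cx", "cy" (pixels), "D" ([k1, k2, p1, p2, k3] as OpenCV has them; the pictures are not rectified), "rvec" (rotation vector, rad) and "tvec" (3), from world to camera coordinates, as OpenCV has them. Camera axes: x right, y down, z forward; pixel columns grow to the right and rows downward; lengths in m; the calibration is good to about 2 mm. A picture is of the moment at which its call begins. There is no depth.
- arm.finish_job(): hands the job in; it is judged then, once.
The state is a dict: "clock": time; "joint_pos": joint angles; "joint_vel": joint speeds; "tau": joint torques, N m; "eef_pos": TCP position; "ee_rot": TCP orientation; "contact_force": force on the tool from outside, world axes, zero at the start; "torque": the same for the moment, N m; "gripper_width": opening from 0.0 (shut) to 1.0 (fully open); "gripper_force": force on a finger pad.
Only numpy, scipy, OpenCV 4.12 (cv2) and the standard library are available. Lean on these libraries where they do the work, as an engineer would, in place of code of your own. Each camera call takes 0.05 s, during which the arm holds its last target. There are 200 camera calls.

## Working session

There is one attempt and no reset: what is moved stays moved. The work goes in short steps, Python scripts to look and compute and a shell command to move; the robot and the scene stay as the last step left them, time stands still between calls to the robot, and variables do not carry over. Pictures are saved under pics/ and viewed, at most 14 in all, crops included, and the job is handed in when it is done.

```bash
ls; mkdir -p pics
python3 - <<'E'
from rig import arm
import cv2
print(arm.observe(), arm.grip_point_offset)
for n in("scene","top"):
    c=arm.read_camera(n); cv2.imwrite(f"pics/{n}0.png",c["color"][:,:,::-1]); print({k:v for k,v in c.items() if k!="color"})
E
```

```text
pics
{'clock': 0.0, 'joint_pos': array([ 1.04389245e+00,  2.21263705e-01,  1.52761294e+00, -1.06600685e-05,
        1.39467709e+00, -1.26113748e-01]), 'joint_vel': array([-0.00087147,  0.00080386, -0.00082421, -0.00064495,  0.00143969,
        0.00036886]), 'tau': array([-1.14778677e-04, -4.94613898e+01, -3.87370527e+01,  6.96704350e-02,
        5.74169517e-02, -1.43137627e-04]), 'eef_pos': array([0.24354259, 0.57492564, 0.221413  ]), 'ee_rot': array([-3.13964583e+00, -2.36256158e-04,  2.74080417e+00]), 'contact_force': array([ 0.46641147, -0.53517124,  0.40136178]), 'torque': array([ 0.01256876, -0.01477462,  0.00048082]), 'gripper_force': 0.0, 'gripper_width': 1.0003761770782673} -0.0187
{'fx': 540.9454442446033, 'fy': 540.9454442446033, 'cx': 318.8928252834207, 'cy': 232.7381798382644, 'D': array([-0.09287009,  0.        ,  0.        ,  0.        ,  0.        ]), 'rvec': array([ 2.13068532,  0.60081598, -0.28978449]), 'tvec': array([-0.41730261, -0.10223008,  1.61278885])}
{'fx': 449.30528625555644, 'fy': 449.30528625555644, 'cx': 314.80041350918407, 'cy': 245.08284226633043, 'D': array([0.01724161, 0.        , 0.        , 0.        , 0.        ]), 'rvec': array([ 2.05018367, -2.15212331,  0.23959775]), 'tvec': array([3.39357002e-04, 5.03685431e-01, 9.74102444e-01])}
```

View pics/top0.png

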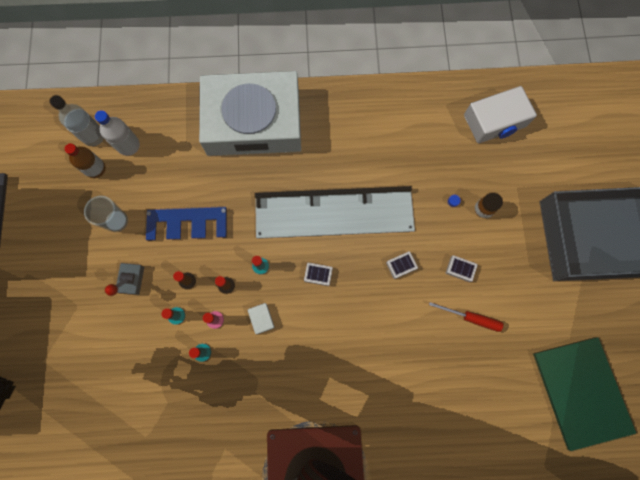

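View pics/scene0.png

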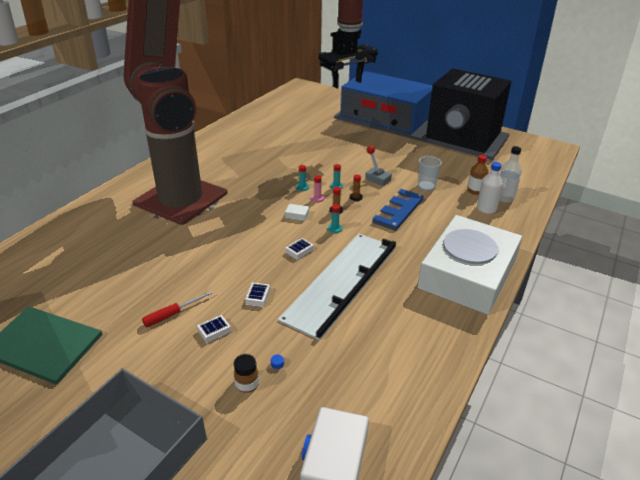

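The top view shows three cells at about (319,274), (402,265) and (462,269). Two amber tubes stand at (185,280) and (224,285). The pink tube (214,320) and the turquoise ones (260,265), (175,315) and (200,352) are look-alikes. The stage spans (255–413, 188–237), the keeper (146–228, 208–240), and the lever is at (112,290). The scene view agrees. Next I'll measure them.

```bash
cat > h.py <<'E'
import numpy as np, cv2
from rig import arm
def px2w(c,uv,z):
    K=np.array([[c["fx"],0,c["cx"]],[0,c["fy"],c["cy"]],[0,0,1.]])
    R=cv2.Rodrigues(c["rvec"])[0]; o=-R.T@c["tvec"]
    n=cv2.undistortPoints(np.float64(uv).reshape(-1,1,2),K,c["D"])[:,0]
    d=np.c_[n,np.ones(len(n))]@R
    return (o+d*((z-o[2])/d[:,2])[:,None])[:,:2]
def w2px(c,P):
    K=np.array([[c["fx"],0,c["cx"]],[0,c["fy"],c["cy"]],[0,0,1.]])
    return cv2.projectPoints(np.float64(P).reshape(-1,1,3),c["rvec"],c["tvec"],K,c["D"])[0][:,0]
def crop(c,name,x0,x1,y0,y1,s):
    cv2.imwrite(f"pics/{name}.png",cv2.resize(c["color"][y0:y1,x0:x1,::-1],None,fx=s,fy=s,interpolation=cv2.INTER_CUBIC))
def blobs(mask,amin):
    n,l,st,ce=cv2.connectedComponentsWithStats(mask.astype(np.uint8))
    return [(ce[i],st[i],l==i) for i in range(1,n) if st[i][4]>=amin]
E
python3 - <<'E'
from h import *
c=arm.read_camera("top"); im=c["color"].astype(int); r,g,b=im[...,0],im[...,1],im[...,2]
crop(c,"c1",85,265,180,360,3.3); crop(c,"c2",245,505,180,290,3)
def rng(x,a,b): return (x>=a)&(x<=b)
hsv=cv2.cvtColor(c["color"],cv2.COLOR_RGB2HSV); H,S,V=[hsv[...,i] for i in range(3)]
roi=np.zeros(H.shape,bool); roi[170:370,90:520]=True
print("red")
for ce,st,m in blobs(roi&((H<6)|(H>174))&(S>150)&(V>90),8): print(ce.round(1),st, px2w(c,ce,.074).round(4))
print("blue")
for ce,st,m in blobs(roi&rng(H,105,135)&(S>90)&(V>20),30):
    q=np.argwhere(m)[:,::-1].astype(np.float32); print(ce.round(1),st)
    for z in (.016,.018): 
        w=px2w(c,q,z); rr=cv2.minAreaRect(w.astype(np.float32)); print(z,np.round(rr[0],4),np.round(rr[1],4),round(rr[2],2))
print("white")
for ce,st,m in blobs(roi&(S<60)&(V>130),60):
    f=m.astype(np.uint8); q=np.argwhere(m)[:,::-1]
    w=px2w(c,q,.018); rr=cv2.minAreaRect(w.astype(np.float32)); print(ce.round(1),st,np.round(rr[0],4),np.round(rr[1],4),round(rr[2],2))
E
```

```text
red
[256.5 260.4] [252 256  10  10  72] [[0.4705 0.1082]]
[178.4 276. ] [174 272  10  10  75] [[0.4437 0.2821]]
[219.9 281. ] [215 277  11  10  82] [[0.4279 0.1902]]
[109.6 289.5] [105 285  10  10  71] [[0.4211 0.4325]]
[166.6 313.1] [162 309  10   9  75] [[0.3631 0.3061]]
[207.9 317.6] [203 313  11  10  87] [[0.349  0.2161]]
[483.8 321.2] [465 312  38  19 340] [[ 0.3127 -0.3809]]
[194.1 352.4] [189 348  11  10  85] [[0.2769 0.2451]]
blue
[453.9 200.2] [448 195  13  11 106]
0.016 [ 0.6075 -0.3684] [0.0259 0.0273] 38.64
0.018 [ 0.6069 -0.3678] [0.0258 0.0273] 38.64
[185.9 221.3] [ 146  208   80   32 1639]
0.016 [0.5826 0.2845] [0.1895 0.0735] 89.62
0.018 [0.582 0.284] [0.1892 0.0733] 89.62
white
[335.  215.6] [ 255  193  160   45 5816] [ 0.5854 -0.0742] [0.3816 0.0988] 89.77
[401.  264.9] [387 252  31  26 199] [ 0.4556 -0.2267] [0.0454 0.0624] 21.06
[460.9 268.4] [447 256  30  25 196] [ 0.4405 -0.3664] [0.0627 0.0455] 66.49
[317.9 274.2] [304 263  29  23 198] [ 0.4431 -0.0281] [0.0613 0.0457] 76.73
[260.  318.1] [248 303  25  31 514] [0.3463 0.1098] [0.0602 0.0452] 15.71
```

View pics/c1.png

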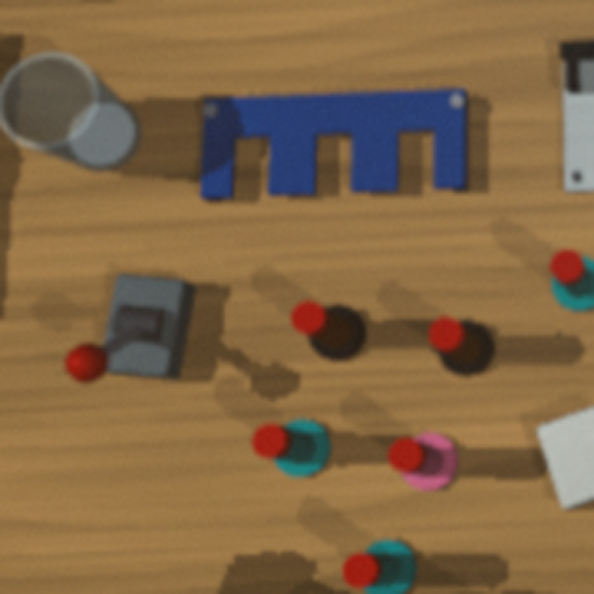

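View pics/c2.png

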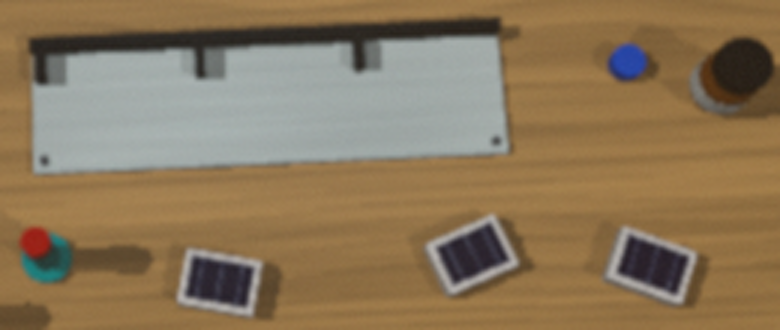

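Crop c1 confirms that only two of the tubes have a black flange and amber barrel; the keeper slots open downward (−x) and the lever leans towards the robot. Crop c2 shows the three stage stops with the bays to the right (−y) of each, and three cells with windows up. I'll refine the stage, keeper and cell poses before moving.

```bash
cat > meas.py <<'E'
from h import *
def cells(c):
    hsv=cv2.cvtColor(c["color"],cv2.COLOR_RGB2HSV); H,S,V=[hsv[...,i] for i in range(3)]
    out=[]
    m=((S<60)&(V>130)).astype(np.uint8)
    cs,hi=cv2.findContours(m,cv2.RETR_EXTERNAL,cv2.CHAIN_APPROX_NONE)
    for k in cs:
        if not 400<cv2.contourArea(k)<900: continue
        q=k[:,0]; u=q.mean(0)
        w=px2w(c,q,.018).astype(np.float32); (x,y),(a,b),t=cv2.minAreaRect(w)
        if a<b: t-=90   # t: direction of long side vs +x
        t=(t-90+90)%180-90  # long-side angle away from y axis
        inside=np.zeros(m.shape,np.uint8); cv2.drawContours(inside,[k],-1,1,-1)
        dark=V[inside>0].min()<90
        out.append((round(x,4),round(y,4),round(float(t),1),round(a,3),round(b,3),bool(dark)))
    return [o for o in out if -.6<o[1]<.6 and .3<o[0]<.75]
def tubes(c):  # red tops, z~.072
    hsv=cv2.cvtColor(c["color"],cv2.COLOR_RGB2HSV); H,S,V=[hsv[...,i] for i in range(3)]
    r=((H<6)|(H>174))&(S>150)&(V>90); r[:170]=0;r[370:]=0
    return [px2w(c,ce,.070)[0].round(4) for ce,st,m in blobs(r,40) if st[4]<150]
E
python3 - <<'E'
from meas import *
from scipy.ndimage import map_coordinates
c=arm.read_camera("top"); g=cv2.cvtColor(c["color"],cv2.COLOR_RGB2GRAY).astype(float)
R=cv2.Rodrigues(c["rvec"])[0]; print("cam",(-R.T@c["tvec"]).round(3))
def edge(p0,p1,z,n=200,ch=g):
    P=np.c_[np.linspace(p0[0],p1[0],n),np.linspace(p0[1],p1[1],n),np.full(n,z)]
    u=w2px(c,P); v=map_coordinates(ch,[u[:,1],u[:,0]],order=1); d=np.gradient(v); i=abs(d).argmax()
    return P[i,:2],d[i]
def line(pts,ax):
    p=np.array(pts); k=np.polyfit(p[:,1-ax],p[:,ax],1); r=p[:,ax]-np.polyval(k,p[:,1-ax]); ok=abs(r)<.003
    k=np.polyfit(p[ok,1-ax],p[ok,ax],1); return k.round(5), round(float(np.std(p[ok,ax]-np.polyval(k,p[ok,1-ax]))),4), ok.sum()
ys=np.linspace(-.24,.09,34)
print("front x(y)",line([edge((.50,y),(.56,y),.006)[0] for y in ys],0))
print("fence top-front x(y) z=.022",line([edge((.60,y),(.652,y),.022)[0] for y in ys if min(abs(y-.1),abs(y+.03),abs(y+.16))>.03],0))
xs=np.linspace(.545,.6,12)
print("left y(x)",line([edge((x,.09),(x,.15),.006)[0] for x in xs],1))
print("right y(x)",line([edge((x,-.30),(x,-.24),.006)[0] for x in xs],1))
b=c["color"][...,2].astype(float)-c["color"][...,0]
print("keeper back",line([edge((.60,y),(.65,y),.016,ch=b)[0] for y in np.linspace(.2,.36,20)],0))
print("keeper right",line([edge((x,.16),(x,.21),.016,ch=b)[0] for x in xs],1))
print("keeper left",line([edge((x,.36),(x,.41),.016,ch=b)[0] for x in xs],1))
print("cells",*cells(c),sep="\n"); print("tubes",tubes(c))
print("ball",px2w(c,[[109.6,289.5]],.092), "base", px2w(c,[[85+152/3.3,180+330/3.3]],.025))
# block top corners in crop: (120,275)(190,285)(180,378)(108,372)
print(px2w(c,np.array([[120,275],[190,285],[180,378],[108,372]])/3.3+[85,180],.025).round(3))
E
```

```text
cam [ 0.272 -0.018  1.062]
front x(y) (array([0.0031 , 0.54062]), 0.0011, np.int64(34))
fence top-front x(y) z=.022 (array([0.00159, 0.63518]), 0.0011, np.int64(19))
left y(x) (array([-0.01634,  0.12698]), 0.0008, np.int64(10))
right y(x) (array([-0.00103, -0.26654]), 0.0008, np.int64(10))
keeper back (array([0.01723, 0.6153 ]), 0.0011, np.int64(20))
keeper right (array([-0.05025,  0.23781]), 0.0001, np.int64(3))
keeper left (array([-0.00314,  0.38111]), 0.0006, np.int64(6))
cells
(0.3463, 0.1098, -74.3, 0.06, 0.045, False)
(0.4432, -0.0279, -13.4, 0.061, 0.046, True)
(0.4404, -0.366, -24.0, 0.063, 0.045, True)
(0.4556, -0.2267, 21.1, 0.045, 0.062, True)
tubes [array([0.4713, 0.1088]), array([0.4443, 0.2832]), array([0.4286, 0.1913]), array([0.4214, 0.4343]), array([0.3634, 0.3074]), array([0.3495, 0.217 ]), array([0.2769, 0.2461])]
ball [[0.41837953 0.42433633]] base [[0.44827664 0.40648005]]
[[0.489 0.431]
 [0.479 0.381]
 [0.413 0.385]
 [0.42  0.436]]
```

```bash
python3 -m inch '[{"dp":[0.33,-0.48,0],"turn":[0,0,0.0638],"claw":0},{"dp":[0.33,-0.48,0],"turn":[0,0,0.0638],"claw":0},{"dp":[0.33,-0.48,0],"turn":[0,0,0.0638],"claw":0},{"dp":[0.33,-0.48,0],"turn":[0,0,0],"claw":0},{"dp":[0.33,-0.48,-0.2],"turn":[0,0,0],"claw":0}]' 20; python3 -m inch '[{"dp":[0.33,-0.48,-0.2],"turn":[0,0,0],"claw":0},{"dp":[0,0,0],"turn":[0,0,0],"claw":0},{"dp":[0,0,0],"turn":[0,0,0],"claw":0}]'
```

```text
clock: 0.82
eef_pos: [0.4108, 0.3345, 0.2041]
ee_rot: [3.139, 0.004, -3.141]
contact_force: [1.2, 0.9, -0.7]
gripper_width: 1.0
gripper_force: 0.0
clock: 1.2
eef_pos: [0.4418, 0.2876, 0.1826]
ee_rot: [3.141, -0.0, 3.141]
contact_force: [-0.6, -0.3, 0.9]
gripper_width: 1.0
gripper_force: 0.0
```

```bash
python3 -m inch '[{"dp":[0.025,-0.044,-0.5],"turn":[0,0,0],"claw":0},{"dp":[0,0,-0.5],"turn":[0,0,0],"claw":0},{"dp":[0,0,-0.4],"turn":[0,0,0],"claw":0},{"dp":[0,0,-0.16],"turn":[0,0,0],"claw":0},{"dp":[0,0,0],"turn":[0,0,0],"claw":1}]' 20; python3 -m inch '[{"dp":[0,0,0],"turn":[0,0,0],"claw":1},{"dp":[0,0,0],"turn":[0,0,0],"claw":1},{"dp":[0,0,0],"turn":[0,0,0],"claw":1},{"dp":[0,0,0],"turn":[0,0,0],"claw":1}]'; python3 -c "
from meas import *
c=arm.read_camera('top');crop(c,'t1',120,300,190,340,4)"
```

```text
clock: 1.82
eef_pos: [0.4436, 0.2839, 0.0264]
ee_rot: [-3.141, -0.001, -3.14]
contact_force: [-0.4, -0.4, -0.6]
gripper_width: 0.948
gripper_force: 0.0
clock: 2.33
eef_pos: [0.4447, 0.2831, 0.0271]
ee_rot: [3.141, 0.001, 3.141]
contact_force: [-0.8, 0.4, -0.6]
gripper_width: 0.517
gripper_force: 0.0
```

View pics/t1.png

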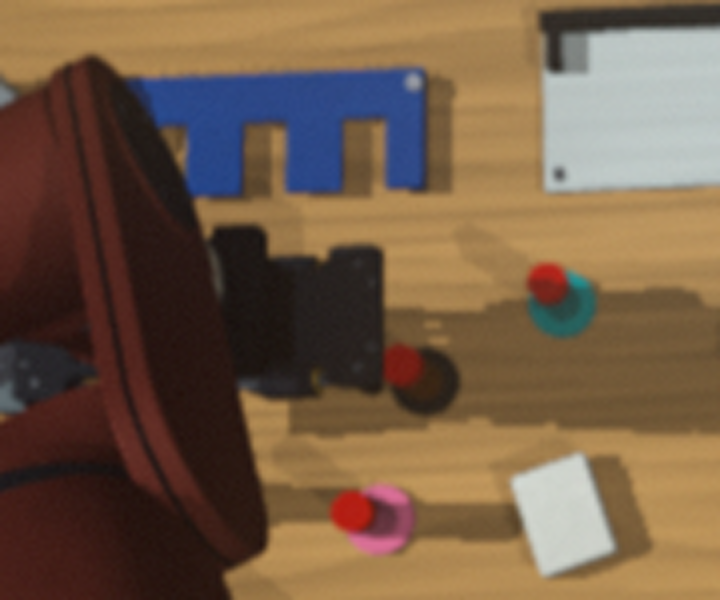

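The top view shows the fingers straddling the first tube (hidden under the gripper), with the second amber tube standing clear at crop (425,378). The fingers are still closing.

```bash
python3 -m inch '[{"dp":[0,0,0],"turn":[0,0,0],"claw":1},{"dp":[0,0,0],"turn":[0,0,0],"claw":1},{"dp":[0,0,0],"turn":[0,0,0],"claw":1},{"dp":[0,0,0],"turn":[0,0,0],"claw":1},{"dp":[0,0,0],"turn":[0,0,0],"claw":1}]' 20; python3 -m inch '[{"dp":[0.1,0,0.015],"turn":[0,0,0],"claw":1},{"dp":[0.25,0.01,0],"turn":[0,0,0],"claw":1},{"dp":[0.25,0,0],"turn":[0,0,0],"claw":1},{"dp":[0.2,0,0],"turn":[0,0,0],"claw":1},{"dp":[0,0,0],"turn":[0,0,0],"claw":1}]'
```

```text
clock: 3.0
eef_pos: [0.4443, 0.283, 0.0264]
ee_rot: [-3.141, -0.0, -3.142]
contact_force: [0.1, 0.0, -1.1]
gripper_width: 0.245
gripper_force: 20.0
clock: 3.62
eef_pos: [0.5263, 0.2839, 0.0283]
ee_rot: [3.141, 0.001, 3.141]
contact_force: [0.2, -0.8, -0.8]
gripper_width: 0.244
gripper_force: 20.0
```

```bash
python3 -m inch '[{"dp":[0.12,0,0],"turn":[0,0,0],"claw":1},{"dp":[0.12,0,0],"turn":[0,0,0],"claw":1},{"dp":[0.12,0,0],"turn":[0,0,0],"claw":1},{"dp":[0.08,0,0],"turn":[0,0,0],"claw":1},{"dp":[0,0,0],"turn":[0,0,0],"claw":1}]'; python3 -m inch '[{"dp":[0.03,0,0],"turn":[0,0,0],"claw":1},{"dp":[0.03,0,0],"turn":[0,0,0],"claw":1},{"dp":[0,0,0],"turn":[0,0,0],"claw":1}]'
```

```text
clock: 4.25
eef_pos: [0.569, 0.284, 0.0281]
ee_rot: [3.141, 0.0, 3.141]
contact_force: [-0.2, 0.3, -0.6]
gripper_width: 0.248
gripper_force: 20.0
clock: 4.62
eef_pos: [0.5745, 0.2841, 0.0281]
ee_rot: [3.142, 0.0, -3.142]
contact_force: [0.4, -0.4, -0.5]
gripper_width: 0.248
gripper_force: 20.0
```

```bash
python3 -m inch '[{"dp":[0.02,0,0],"turn":[0,0,0],"claw":1},{"dp":[0.02,0,0],"turn":[0,0,0],"claw":1},{"dp":[0,0,0],"turn":[0,0,0],"claw":1}]'; python3 -m inch '[{"dp":[0.02,0,0],"turn":[0,0,0],"claw":1},{"dp":[0.02,0,0],"turn":[0,0,0],"claw":1},{"dp":[0,0,0],"turn":[0,0,0],"claw":1}]'
```

```text
clock: 5.0
eef_pos: [0.5785, 0.2841, 0.0281]
ee_rot: [3.142, 0.0, -3.142]
contact_force: [-0.2, -0.2, -1.2]
gripper_width: 0.248
gripper_force: 20.0
clock: 5.38
eef_pos: [0.5803, 0.2841, 0.0276]
ee_rot: [-3.141, -0.005, -3.141]
contact_force: [-6.7, 0.1, 5.3]
gripper_width: 0.247
gripper_force: 20.0
```

```bash
python3 -m inch '[{"dp":[-0.01,0,-0.018],"turn":[0,0,0],"claw":1},{"dp":[0,0,0],"turn":[0,0,0],"claw":0.4},{"dp":[0,0,0],"turn":[0,0,0],"claw":0.4},{"dp":[0,0,0],"turn":[0,0,0],"claw":0.4},{"dp":[0,0,0],"turn":[0,0,0],"claw":0.4}]'; python3 -m inch '[{"dp":[0,0,0.2],"turn":[0,0,0],"claw":0.4},{"dp":[0,0,0.4],"turn":[0,0,0],"claw":0.4},{"dp":[0,0,0.5],"turn":[0,0,0],"claw":0.2},{"dp":[-0.4,-0.3,0.2],"turn":[0,0,0],"claw":0},{"dp":[-0.4,-0.3,0],"turn":[0,0,0],"claw":0}]';  python3 -m inch '[{"dp":[-0.4,-0.2,0],"turn":[0,0,0],"claw":0},{"dp":[-0.3,-0.12,0],"turn":[0,0,0],"claw":0},{"dp":[0,0,0],"turn":[0,0,0],"claw":0},{"dp":[0,0,0],"turn":[0,0,0],"claw":0}]'; python3 -c "
from meas import *
c=arm.read_camera('top');crop(c,'t2',120,300,190,340,4);print(tubes(c),cells(c))"
```

```text
clock: 6.0
eef_pos: [0.5815, 0.284, 0.0262]
ee_rot: [3.142, 0.0, -3.142]
contact_force: [-0.7, -0.4, -0.3]
gripper_width: 0.573
gripper_force: 0.0
clock: 6.62
eef_pos: [0.5028, 0.2241, 0.1607]
ee_rot: [3.14, 0.007, -3.141]
contact_force: [0.0, -1.4, 1.3]
gripper_width: 0.852
gripper_force: 0.0
clock: 7.12
eef_pos: [0.4327, 0.1925, 0.1578]
ee_rot: [3.141, 0.003, 3.142]
contact_force: [0.2, -0.4, 0.3]
gripper_width: 1.001
gripper_force: 0.0
[array([0.491 , 0.4842]), array([0.471 , 0.1087]), array([0.3994, 0.4736]), array([0.3874, 0.4558]), array([0.3635, 0.3074]), array([0.3016, 0.4629]), array([0.2763, 0.4407])] [(0.3462, 0.1092, -72.1, 0.062, 0.047, False), (0.4436, -0.0281, -13.2, 0.061, 0.045, True), (0.4412, -0.3666, -23.4, 0.063, 0.044, True)]
```

View pics/t2.png

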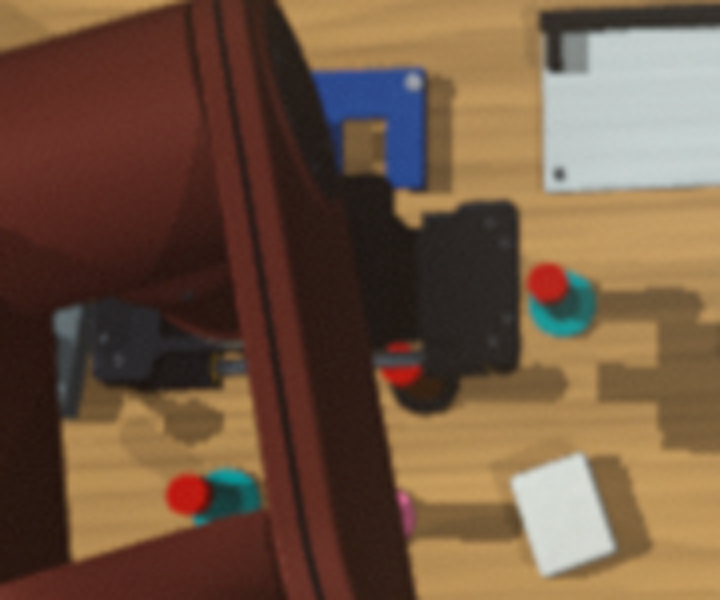

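The second amber tube is unmoved at crop (425,385). The first is hidden behind the arm. I'm grasping the second.

```bash
python3 -m inch '[{"dp":[-0.03,-0.01,-0.5],"turn":[0,0,0],"claw":0},{"dp":[0,0,-0.5],"turn":[0,0,0],"claw":0},{"dp":[0,0,-0.32],"turn":[0,0,0],"claw":0},{"dp":[0,0,0],"turn":[0,0,0],"claw":0},{"dp":[0,0,0],"turn":[0,0,0],"claw":1}]' 20; python3 -m inch '[{"dp":[0,0,0],"turn":[0,0,0],"claw":1},{"dp":[0,0,0],"turn":[0,0,0],"claw":1},{"dp":[0,0,0],"turn":[0,0,0],"claw":1},{"dp":[0,0,0],"turn":[0,0,0],"claw":1},{"dp":[0,0,0],"turn":[0,0,0],"claw":1}]'; python3 -m inch '[{"dp":[0,0,0],"turn":[0,0,0],"claw":1},{"dp":[0,0,0],"turn":[0,0,0],"claw":1},{"dp":[0,0,0],"turn":[0,0,0],"claw":1},{"dp":[0,0,0],"turn":[0,0,0],"claw":1}]'
```

```text
clock: 7.8
eef_pos: [0.4299, 0.1915, 0.0254]
ee_rot: [3.141, 0.002, -3.141]
contact_force: [0.5, -0.3, 0.4]
gripper_width: 0.951
gripper_force: 0.0
clock: 8.43
eef_pos: [0.4283, 0.191, 0.0243]
ee_rot: [-3.142, 0.0, -3.142]
contact_force: [-0.0, -0.2, 0.0]
gripper_width: 0.403
gripper_force: 0.0
clock: 8.93
eef_pos: [0.4283, 0.1911, 0.0242]
ee_rot: [-3.142, -0.0, -3.142]
contact_force: [-0.9, -0.5, -0.5]
gripper_width: 0.25
gripper_force: 20.0
```

```bash
python3 -m inch '[{"dp":[0.1,0.08,0.015],"turn":[0,0,0],"claw":1},{"dp":[0.25,0.13,0],"turn":[0,0,0],"claw":1},{"dp":[0.25,0.12,0],"turn":[0,0,0],"claw":1},{"dp":[0.3,0,0],"turn":[0,0,0],"claw":1},{"dp":[0,0,0],"turn":[0,0,0],"claw":1}]'; python3 -m inch '[{"dp":[0.12,0,0],"turn":[0,0,0],"claw":1},{"dp":[0.12,0,0],"turn":[0,0,0],"claw":1},{"dp":[0.12,0,0],"turn":[0,0,0],"claw":1},{"dp":[0.12,0,0],"turn":[0,0,0],"claw":1},{"dp":[0,0,0],"turn":[0,0,0],"claw":1}]'
```

```text
clock: 9.55
eef_pos: [0.521, 0.2246, 0.0261]
ee_rot: [3.141, 0.002, 3.141]
contact_force: [-0.0, 0.6, -0.5]
gripper_width: 0.249
gripper_force: 20.0
clock: 10.18
eef_pos: [0.5675, 0.224, 0.026]
ee_rot: [3.141, 0.001, 3.141]
contact_force: [-0.6, 0.7, -0.6]
gripper_width: 0.246
gripper_force: 20.0
```

```bash
python3 -m inch '[{"dp":[0.03,0,0],"turn":[0,0,0],"claw":1},{"dp":[0.03,0,0],"turn":[0,0,0],"claw":1},{"dp":[0.03,0,0],"turn":[0,0,0],"claw":1},{"dp":[0,0,0],"turn":[0,0,0],"claw":1}]'; python3 -m inch '[{"dp":[0.02,0,0],"turn":[0,0,0],"claw":1},{"dp":[0.02,0,0],"turn":[0,0,0],"claw":1},{"dp":[0,0,0],"turn":[0,0,0],"claw":1}]'
```

```text
clock: 10.68
eef_pos: [0.5756, 0.2241, 0.0259]
ee_rot: [3.142, 0.0, 3.142]
contact_force: [-0.4, 0.1, -1.1]
gripper_width: 0.248
gripper_force: 20.0
clock: 11.05
eef_pos: [0.579, 0.2241, 0.0256]
ee_rot: [-3.142, -0.001, -3.142]
contact_force: [-0.6, -0.2, 0.7]
gripper_width: 0.248
gripper_force: 20.0
```

```bash
python3 -m inch '[{"dp":[0.02,0,0],"turn":[0,0,0],"claw":1},{"dp":[0,0,0],"turn":[0,0,0],"claw":1}]'; python3 -m inch '[{"dp":[0.015,0,0],"turn":[0,0,0],"claw":1},{"dp":[0,0,0],"turn":[0,0,0],"claw":1}]'
```

```text
clock: 11.3
eef_pos: [0.5794, 0.2241, 0.0253]
ee_rot: [-3.141, -0.004, -3.141]
contact_force: [-7.2, -0.2, 3.3]
gripper_width: 0.248
gripper_force: 20.0
clock: 11.55
eef_pos: [0.5795, 0.2241, 0.025]
ee_rot: [-3.141, -0.007, -3.141]
contact_force: [-10.7, 0.4, 6.8]
gripper_width: 0.25
gripper_force: 20.0
```

```bash
python3 -m inch '[{"dp":[-0.02,0,-0.015],"turn":[0,0,0],"claw":1},{"dp":[0,0,0],"turn":[0,0,0],"claw":0.5},{"dp":[0,0,0],"turn":[0,0,0],"claw":0.5},{"dp":[0,0,0],"turn":[0,0,0],"claw":0.5},{"dp":[0,0,0],"turn":[0,0,0],"claw":0.5}]'; python3 -m inch '[{"dp":[0,0,0.2],"turn":[0,0,0],"claw":0.5},{"dp":[0,0,0.5],"turn":[0,0,0],"claw":0.5},{"dp":[0,0,0.5],"turn":[0,0,0],"claw":0.2},{"dp":[-0.27,-0.5,0.1],"turn":[0,0,-0.056],"claw":0},{"dp":[-0.27,-0.5,0],"turn":[0,0,-0.055],"claw":0}]';  python3 -m inch '[{"dp":[-0.27,-0.5,0],"turn":[0,0,0],"claw":0},{"dp":[-0.27,-0.5,0],"turn":[0,0,0],"claw":0},{"dp":[-0.27,-0.5,0],"turn":[0,0,0],"claw":0},{"dp":[0,0,0],"turn":[0,0,0],"claw":0},{"dp":[0,0,0],"turn":[0,0,0],"claw":0}]'; python3 -c "
from meas import *
c=arm.read_camera('top');cv2.imwrite('pics/t3.png',c['color'][:,:,::-1]);print(tubes(c),cells(c))"
```

```text
clock: 12.18
eef_pos: [0.5811, 0.224, 0.0243]
ee_rot: [3.142, 0.0, 3.142]
contact_force: [-0.7, 0.3, -0.2]
gripper_width: 0.489
gripper_force: 0.0
clock: 12.8
eef_pos: [0.528, 0.1235, 0.1579]
ee_rot: [3.14, 0.006, 2.907]
contact_force: [0.3, -0.9, -0.0]
gripper_width: 0.752
gripper_force: 0.0
clock: 13.42
eef_pos: [0.4466, -0.0261, 0.1556]
ee_rot: [3.141, 0.002, 2.908]
contact_force: [0.5, -0.9, 0.1]
gripper_width: 0.998
gripper_force: 0.0
[array([0.5946, 0.0634]), array([0.5802, 0.2836]), array([0.5793, 0.2233]), array([0.5312, 0.1001]), array([0.5169, 0.0868]), array([ 0.4408, -0.0861]), array([ 0.434 , -0.1042]), array([0.422, 0.435]), array([0.3634, 0.3074]), array([0.3493, 0.2164]), array([0.339 , 0.1381]), array([0.277 , 0.2459])] []
```

View pics/t3.png

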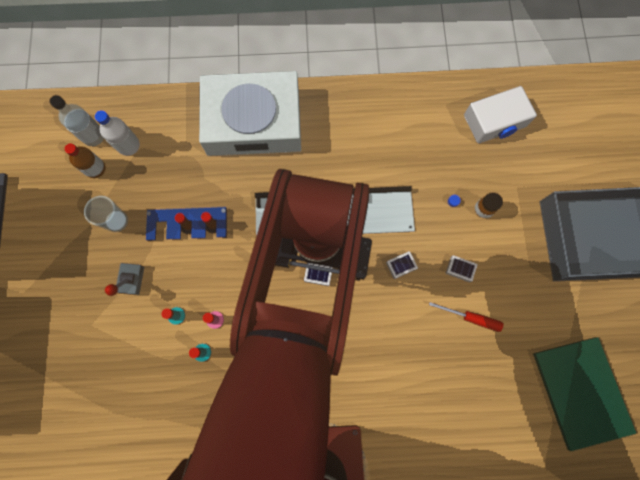

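Both tubes are now seated, at world (.580,.284) and (.579,.223). All cells and bystanders are unmoved, and the gripper is over the first cell at (318,275).

```bash
python3 -m inch '[{"dp":[-0.01,-0.02,-0.5],"turn":[0,0,0],"claw":0},{"dp":[0,0,-0.5],"turn":[0,0,0],"claw":0},{"dp":[0,0,-0.38],"turn":[0,0,0],"claw":0},{"dp":[0,0,-0.1],"turn":[0,0,0],"claw":0},{"dp":[0,0,0],"turn":[0,0,0],"claw":0}]' 25; python3 -m inch '[{"dp":[0,0,-0.03],"turn":[0,0,0],"claw":1},{"dp":[0,0,0],"turn":[0,0,0],"claw":1},{"dp":[0,0,0],"turn":[0,0,0],"claw":1},{"dp":[0,0,0],"turn":[0,0,0],"claw":1},{"dp":[0,0,0],"turn":[0,0,0],"claw":1}]'
```

```text
clock: 14.1
eef_pos: [0.4452, -0.0272, 0.0064]
ee_rot: [3.142, -0.001, 2.911]
contact_force: [0.3, -1.0, 0.1]
gripper_width: 0.995
gripper_force: 0.0
clock: 14.72
eef_pos: [0.4454, -0.0281, 0.0039]
ee_rot: [3.142, 0.001, 2.909]
contact_force: [-1.3, 0.8, 6.5]
gripper_width: 0.687
gripper_force: 25.0
```

```bash
python3 -m inch '[{"dp":[0,0,0.3],"turn":[0,0,0],"claw":1},{"dp":[0.1,0,0.4],"turn":[0,0,0],"claw":1},{"dp":[0.5,0,0],"turn":[0,0,0.056],"claw":1},{"dp":[0.5,0.1,0],"turn":[0,0,0.055],"claw":1},{"dp":[0.5,0.3,0],"turn":[0,0,0],"claw":1}]'; python3 -m inch '[{"dp":[0,0.45,0],"turn":[0,0,0],"claw":1},{"dp":[0,0,0],"turn":[0,0,0],"claw":1},{"dp":[0,0,0],"turn":[0,0,0],"claw":1}]'
```

```text
clock: 15.35
eef_pos: [0.6063, 0.0112, 0.0731]
ee_rot: [-3.141, 0.0, 3.141]
contact_force: [1.0, -0.5, -0.7]
gripper_width: 0.685
gripper_force: 25.0
clock: 15.72
eef_pos: [0.6041, 0.057, 0.0725]
ee_rot: [-3.141, -0.001, -3.141]
contact_force: [-0.0, -0.7, -0.4]
gripper_width: 0.686
gripper_force: 25.0
```

```bash
python3 -m inch '[{"dp":[0,0,-0.3],"turn":[0,0,0],"claw":1},{"dp":[0,0,-0.25],"turn":[0,0,0],"claw":1},{"dp":[0,0,-0.05],"turn":[0,0,0],"claw":1},{"dp":[0,0,0],"turn":[0,0,0],"claw":1}]'; python3 -m inch '[{"dp":[0.05,0,0],"turn":[0,0,0],"claw":1},{"dp":[0.04,0,0],"turn":[0,0,0],"claw":1},{"dp":[0.03,0,0],"turn":[0,0,0],"claw":1},{"dp":[0,0,0],"turn":[0,0,0],"claw":1}]';  python3 -m inch '[{"dp":[0.02,0,0],"turn":[0,0,0],"claw":1},{"dp":[0,0,0],"turn":[0,0,0],"claw":1}]'
```

```text
clock: 16.23
eef_pos: [0.6048, 0.0563, 0.0135]
ee_rot: [-3.141, -0.0, 3.141]
contact_force: [0.8, 0.9, -0.4]
gripper_width: 0.689
gripper_force: 25.0
clock: 16.73
eef_pos: [0.6173, 0.0571, 0.0135]
ee_rot: [-3.142, 0.001, -3.141]
contact_force: [0.4, -0.1, -1.2]
gripper_width: 0.687
gripper_force: 25.0
clock: 16.98
eef_pos: [0.6189, 0.0571, 0.0132]
ee_rot: [-3.142, -0.0, -3.141]
contact_force: [-0.3, 0.1, -1.3]
gripper_width: 0.687
gripper_force: 25.0
```

```bash
python3 -m inch '[{"dp":[0.02,0,-0.02],"turn":[0,0,0],"claw":1},{"dp":[0,0,0],"turn":[0,0,0],"claw":1}]'; python3 -m inch '[{"dp":[0.02,0,-0.01],"turn":[0,0,0],"claw":1},{"dp":[0,0,0],"turn":[0,0,0],"claw":1}]'
```

```text
clock: 17.23
eef_pos: [0.6207, 0.0571, 0.0109]
ee_rot: [-3.142, -0.0, -3.142]
contact_force: [0.0, -0.1, -0.7]
gripper_width: 0.689
gripper_force: 25.0
clock: 17.48
eef_pos: [0.6209, 0.0571, 0.01]
ee_rot: [3.142, -0.005, 3.141]
contact_force: [-8.4, -0.5, 4.9]
gripper_width: 0.69
gripper_force: 25.0
```

```bash
python3 -m inch '[{"dp":[-0.01,0,0],"turn":[0,0,0],"claw":0.22},{"dp":[0,0,0],"turn":[0,0,0],"claw":0.22},{"dp":[0,0,0],"turn":[0,0,0],"claw":0.22},{"dp":[0,0,0.2],"turn":[0,0,0],"claw":0.22},{"dp":[0,0,0.4],"turn":[0,0,0],"claw":1}]' 30; python3 -m inch '[{"dp":[0,-0.5,0],"turn":[0,0,0],"claw":1},{"dp":[-0.04,0,0],"turn":[0,0,0],"claw":1},{"dp":[0,0,0],"turn":[0,0,0],"claw":1},{"dp":[0,0,0],"turn":[0,0,0],"claw":1},{"dp":[0,0,0],"turn":[0,0,0],"claw":1}]'; python3 -m inch '[{"dp":[0,0,0],"turn":[0,0,0],"claw":1},{"dp":[0,0,0],"turn":[0,0,0],"claw":1},{"dp":[0,0,0],"turn":[0,0,0],"claw":1}]'; python3 -c "
from meas import *
c=arm.read_camera('top');crop(c,'t4',240,420,180,300,4)"
```

```text
clock: 18.1
eef_pos: [0.6205, 0.0571, 0.0701]
ee_rot: [3.141, -0.003, -3.142]
contact_force: [0.7, -0.1, 0.4]
gripper_width: 0.73
gripper_force: 0.0
clock: 18.73
eef_pos: [0.6177, 0.0079, 0.0701]
ee_rot: [3.141, -0.0, -3.14]
contact_force: [0.3, 0.3, -0.3]
gripper_width: 0.187
gripper_force: 0.0
clock: 19.1
eef_pos: [0.6178, 0.0072, 0.0701]
ee_rot: [3.142, -0.0, -3.141]
contact_force: [-1.1, -0.2, 0.2]
gripper_width: 0.011
gripper_force: 0.0
```

View pics/t4.png

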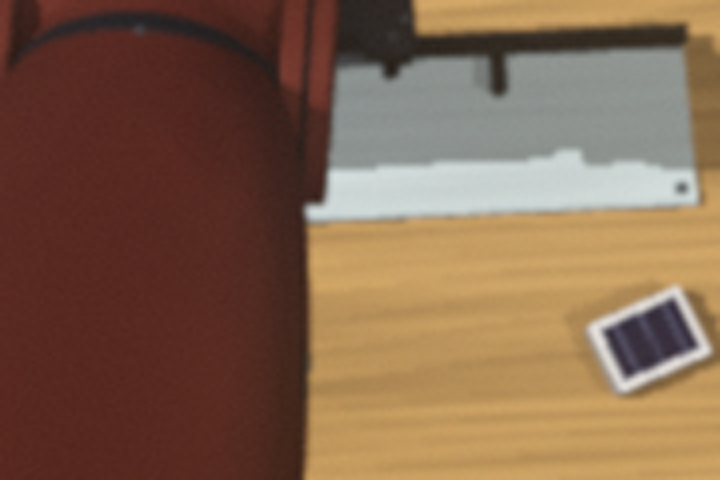

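The arm hides bay 0 in this view; the stop at crop (498,75) and the second cell at (650,340) are visible. Before lowering I'll check the stop positions numerically in the first picture.

Run:
```python
from h import *
from scipy.ndimage import map_coordinates
c=arm.read_camera("top"); g=cv2.cvtColor(cv2.imread("pics/top0.png"),cv2.COLOR_BGR2GRAY)
for z in(.022,.006):
  y=np.arange(-.175,.13,.001); v=0
  for x in (.622,.626,.63):
    u=w2px(c,np.c_[np.full(len(y),x),y,np.full(len(y),z)]); v=v+map_coordinates(g.astype(float),[u[:,1],u[:,0]],order=1)/3
  print(z,[(round(a,3),int(b)) for a,b in zip(y,v) if b<115])
```

```text
0.022 [(np.float64(-0.165), 113), (np.float64(-0.164), 111), (np.float64(-0.163), 111), (np.float64(-0.162), 111), (np.float64(-0.161), 110), (np.float64(-0.16), 110), (np.float64(-0.159), 108), (np.float64(-0.158), 103), (np.float64(-0.157), 99), (np.float64(-0.156), 89), (np.float64(-0.155), 78), (np.float64(-0.154), 66), (np.float64(-0.153), 55), (np.float64(-0.152), 46), (np.float64(-0.151), 43), (np.float64(-0.15), 41), (np.float64(-0.149), 46), (np.float64(-0.148), 52), (np.float64(-0.147), 62), (np.float64(-0.146), 80), (np.float64(-0.145), 98), (np.float64(-0.038), 113), (np.float64(-0.037), 111), (np.float64(-0.036), 112), (np.float64(-0.035), 112), (np.float64(-0.034), 112), (np.float64(-0.033), 112), (np.float64(-0.032), 112), (np.float64(-0.031), 113), (np.float64(-0.03), 113), (np.float64(-0.029), 112), (np.float64(-0.028), 111), (np.float64(-0.027), 104), (np.float64(-0.026), 97), (np.float64(-0.025), 86), (np.float64(-0.024), 70), (np.float64(-0.023), 54), (np.float64(-0.022), 50), (np.float64(-0.021), 47), (np.float64(-0.02), 52), (np.float64(-0.019), 65), (np.float64
[... 2449 characters left out ...]
(0.102), 103), (np.float64(0.103), 99), (np.float64(0.104), 88), (np.float64(0.105), 76), (np.float64(0.106), 65), (np.float64(0.107), 53), (np.float64(0.108), 42), (np.float64(0.109), 40), (np.float64(0.11), 39), (np.float64(0.111), 41), (np.float64(0.112), 46), (np.float64(0.113), 52), (np.float64(0.114), 66), (np.float64(0.115), 80), (np.float64(0.116), 91), (np.float64(0.117), 100), (np.float64(0.118), 108), (np.float64(0.119), 107), (np.float64(0.12), 105), (np.float64(0.121), 104), (np.float64(0.122), 102), (np.float64(0.123), 101), (np.float64(0.124), 102), (np.float64(0.125), 102), (np.float64(0.126), 103), (np.float64(0.127), 105), (np.float64(0.128), 107), (np.float64(0.129), 109)]
```

```bash
python3 -m inch '[{"dp":[0,-0.01,-0.3],"turn":[0,0,0],"claw":1},{"dp":[0,0,-0.27],"turn":[0,0,0],"claw":1},{"dp":[0,0,0],"turn":[0,0,0],"claw":1}]'; python3 -m inch '[{"dp":[0,0.05,0],"turn":[0,0,0],"claw":1},{"dp":[0,0.05,0],"turn":[0,0,0],"claw":1},{"dp":[0,0.05,0],"turn":[0,0,0],"claw":1},{"dp":[0,0.03,0],"turn":[0,0,0],"claw":1},{"dp":[0,0,0],"turn":[0,0,0],"claw":1}]'; python3 -m inch '[{"dp":[0,0.03,0],"turn":[0,0,0],"claw":1},{"dp":[0,0,0],"turn":[0,0,0],"claw":1}]'
```

```text
clock: 19.58
eef_pos: [0.6154, 0.0063, 0.0107]
ee_rot: [3.141, -0.005, 3.142]
contact_force: [-0.6, 0.3, -0.4]
gripper_width: 0.001
gripper_force: 0.0
clock: 20.2
eef_pos: [0.6179, 0.0245, 0.0135]
ee_rot: [3.141, 0.0, -3.141]
contact_force: [-0.5, 0.4, -0.1]
gripper_width: 0.006
gripper_force: 0.0
clock: 20.45
eef_pos: [0.6177, 0.0273, 0.0131]
ee_rot: [3.141, -0.0, -3.141]
contact_force: [-0.4, 0.3, -0.6]
gripper_width: 0.004
gripper_force: 0.0
```

```bash
python3 -m inch '[{"dp":[0,0.02,0],"turn":[0,0,0],"claw":1},{"dp":[0,0,0],"turn":[0,0,0],"claw":1}]'; python3 -m inch '[{"dp":[0,0.02,0],"turn":[0,0,0],"claw":1},{"dp":[0,0,0],"turn":[0,0,0],"claw":1}]'; python3 -m inch '[{"dp":[0,0.02,0],"turn":[0,0,0],"claw":1},{"dp":[0,0,0],"turn":[0,0,0],"claw":1}]'
```

```text
clock: 20.7
eef_pos: [0.6177, 0.0292, 0.0131]
ee_rot: [3.141, -0.0, -3.142]
contact_force: [-0.4, -0.2, -0.8]
gripper_width: 0.007
gripper_force: 0.0
clock: 20.95
eef_pos: [0.6177, 0.0313, 0.0131]
ee_rot: [3.141, -0.0, -3.141]
contact_force: [0.0, 0.2, 0.4]
gripper_width: 0.006
gripper_force: 0.0
clock: 21.2
eef_pos: [0.6178, 0.0333, 0.0132]
ee_rot: [3.141, -0.0, -3.141]
contact_force: [0.2, -0.5, 0.4]
gripper_width: 0.002
gripper_force: 0.0
```

```bash
python3 -m inch '[{"dp":[0,0.02,0],"turn":[0,0,0],"claw":1},{"dp":[0,0,0],"turn":[0,0,0],"claw":1}]'; python3 -m inch '[{"dp":[0,0.02,0],"turn":[0,0,0],"claw":1},{"dp":[0,0,0],"turn":[0,0,0],"claw":1}]'|grep -A2 pos; python3 -m inch '[{"dp":[0,0.015,0],"turn":[0,0,0],"claw":1},{"dp":[0,0,0],"turn":[0,0,0],"claw":1}]'|grep -A2 pos
```

```text
clock: 21.45
eef_pos: [0.6178, 0.0353, 0.0132]
ee_rot: [3.141, -0.0, -3.141]
contact_force: [-0.2, -0.4, 0.1]
gripper_width: 0.002
gripper_force: 0.0
eef_pos: [0.6178, 0.037, 0.0133]
ee_rot: [-3.141, -0.0, -3.141]
contact_force: [-1.0, -0.9, 1.5]
eef_pos: [0.6177, 0.0371, 0.0133]
ee_rot: [-3.139, -0.0, -3.141]
contact_force: [-1.7, -6.5, 1.3]
```

```bash
python3 -m inch '[{"dp":[0,-0.06,0],"turn":[0,0,0],"claw":1},{"dp":[0,0,0.4],"turn":[0,0,0],"claw":1},{"dp":[-0.45,0.2,0.1],"turn":[0,0,0],"claw":1},{"dp":[0,0.22,0],"turn":[0,0,0],"claw":1},{"dp":[0,0,-0.4],"turn":[0,0,0],"claw":1}]'|grep -A2 pos; python3 -m inch '[{"dp":[0,0,-0.1],"turn":[0,0,0],"claw":1},{"dp":[0,0,0],"turn":[0,0,0],"claw":1},{"dp":[0.04,0,0],"turn":[0,0,0],"claw":1},{"dp":[0.04,0,0],"turn":[0,0,0],"claw":1},{"dp":[0,0,0],"turn":[0,0,0],"claw":1}]'|grep -A2 pos;  python3 -m inch '[{"dp":[0.02,0,0],"turn":[0,0,0],"claw":1},{"dp":[0,0,0],"turn":[0,0,0],"claw":1}]'|grep -A2 pos
```

```text
eef_pos: [0.5764, 0.0762, 0.0269]
ee_rot: [3.141, 0.009, -3.14]
contact_force: [0.1, -0.4, 0.4]
eef_pos: [0.582, 0.0744, 0.0141]
ee_rot: [3.142, 0.002, 3.141]
contact_force: [-0.3, -0.6, 0.1]
eef_pos: [0.583, 0.0746, 0.0133]
ee_rot: [-3.142, 0.0, -3.141]
contact_force: [-0.5, 0.1, -0.0]
```

```bash
python3 -m inch '[{"dp":[0.03,0,0],"turn":[0,0,0],"claw":1},{"dp":[0,0,0],"turn":[0,0,0],"claw":1}]'|grep -A2 pos;  python3 -m inch '[{"dp":[0.02,0,0],"turn":[0,0,0],"claw":1},{"dp":[0,0,0],"turn":[0,0,0],"claw":1}]'|grep -A2 pos
```

```text
eef_pos: [0.5845, 0.0746, 0.0129]
ee_rot: [-3.142, -0.003, -3.141]
contact_force: [-4.1, 0.3, 4.5]
eef_pos: [0.5846, 0.0747, 0.0127]
ee_rot: [-3.141, -0.007, -3.141]
contact_force: [-11.8, -0.1, 9.1]
```

```bash
python3 -m inch '[{"dp":[-0.2,0,0],"turn":[0,0,0],"claw":1},{"dp":[0,0,0.5],"turn":[0,0,0],"claw":0},{"dp":[0,0,0.5],"turn":[0,0,0],"claw":0},{"dp":[-0.21,-0.5,0.4],"turn":[0,0,0.088],"claw":0},{"dp":[-0.22,-0.5,0],"turn":[0,0,0.088],"claw":0}]'|grep -A2 pos; python3 -m inch '[{"dp":[-0.22,-0.5,0],"turn":[0,0,0],"claw":0},{"dp":[-0.22,-0.5,0],"turn":[0,0,0],"claw":0},{"dp":[-0.2,-0.5,0],"turn":[0,0,0],"claw":0},{"dp":[0,-0.54,0],"turn":[0,0,0],"claw":0},{"dp":[0,0,0],"turn":[0,0,0],"claw":0}]'|grep -A2 pos;python3 -m inch '[{"dp":[0,0,0],"turn":[0,0,0],"claw":0},{"dp":[0,0,0],"turn":[0,0,0],"claw":0}]'|grep -A2 pos; python3 -c "
from meas import *
c=arm.read_camera('top');crop(c,'t5',240,500,180,290,3);print(tubes(c)[:4],cells(c))"
```

```text
eef_pos: [0.5298, -0.0215, 0.1548]
ee_rot: [-3.137, 0.007, -2.77]
contact_force: [1.3, -0.3, -1.4]
eef_pos: [0.463, -0.228, 0.1509]
ee_rot: [-3.14, 0.001, -2.783]
contact_force: [-0.6, 0.2, 0.0]
eef_pos: [0.4632, -0.2232, 0.1501]
ee_rot: [3.141, -0.0, -2.777]
contact_force: [0.1, 0.8, -0.7]
[array([0.5802, 0.2836]), array([0.579 , 0.2233]), array([0.4709, 0.1086]), array([ 0.3907, -0.3396])] [(0.346, 0.1091, -72.7, 0.062, 0.047, False)]
```

View pics/t5.png

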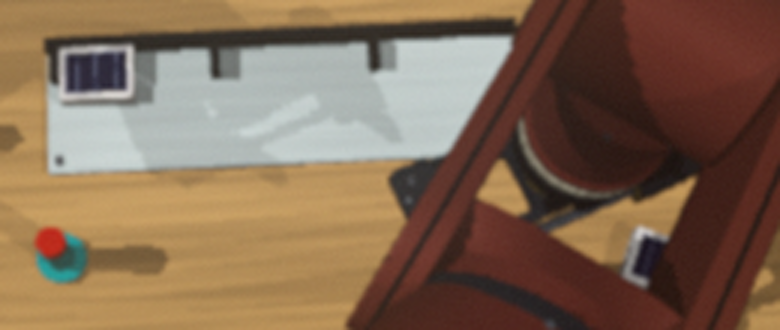

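Cell 1 sits in the corner of bay 0 (crop 97,72), touching both the fence and the stop. Cell 3 is still near crop (648,255), partly hidden by the arm. Next is the second cell.

```bash
python3 -m inch '[{"dp":[-0.065,-0.055,-0.5],"turn":[0,0,0],"claw":0},{"dp":[0,0,-0.5],"turn":[0,0,0],"claw":0},{"dp":[0,0,-0.3],"turn":[0,0,0],"claw":0},{"dp":[0,0,-0.13],"turn":[0,0,0],"claw":0},{"dp":[0,0,0],"turn":[0,0,0],"claw":0}]' 25|grep -A2 pos; python3 -m inch '[{"dp":[0,0,-0.02],"turn":[0,0,0],"claw":1},{"dp":[0,0,0],"turn":[0,0,0],"claw":1},{"dp":[0,0,0],"turn":[0,0,0],"claw":1},{"dp":[0,0,0],"turn":[0,0,0],"claw":1},{"dp":[0,0,0],"turn":[0,0,0],"claw":1}]'
```

```text
eef_pos: [0.4565, -0.2291, 0.0071]
ee_rot: [3.141, -0.001, -2.777]
contact_force: [-0.7, -0.1, 0.1]
clock: 26.75
eef_pos: [0.4569, -0.2299, 0.006]
ee_rot: [-3.141, 0.0, -2.778]
contact_force: [-1.5, 2.2, 6.1]
gripper_width: 0.686
gripper_force: 25.0
```

```bash
python3 -m inch '[{"dp":[0,0,0.3],"turn":[0,0,0],"claw":1},{"dp":[0,0,0.4],"turn":[0,0,0],"claw":1},{"dp":[0.3,0.4,0],"turn":[0,0,-0.087],"claw":1},{"dp":[0.4,0.4,0],"turn":[0,0,-0.087],"claw":1},{"dp":[0.4,0.4,0],"turn":[0,0,0],"claw":1}]'|grep -A2 pos; python3 -m inch '[{"dp":[0.39,0.35,0],"turn":[0,0,0],"claw":1},{"dp":[0,0,0],"turn":[0,0,0],"claw":1},{"dp":[0,0,0],"turn":[0,0,0],"claw":1}]'
```

```text
eef_pos: [0.5657, -0.1113, 0.0754]
ee_rot: [-3.141, 0.0, -3.136]
contact_force: [0.1, -0.2, -1.1]
clock: 27.75
eef_pos: [0.603, -0.0771, 0.0745]
ee_rot: [-3.141, -0.002, -3.133]
contact_force: [0.0, 0.1, -0.6]
gripper_width: 0.682
gripper_force: 25.0
```

```bash
python3 -m inch '[{"dp":[0,0,-0.3],"turn":[0,0,-0.004],"claw":1},{"dp":[0,0,-0.25],"turn":[0,0,0],"claw":1},{"dp":[0,0,-0.06],"turn":[0,0,0],"claw":1},{"dp":[0,0,0],"turn":[0,0,0],"claw":1}]'; python3 -m inch '[{"dp":[0.05,0,0],"turn":[0,0,0],"claw":1},{"dp":[0.04,0,0],"turn":[0,0,0],"claw":1},{"dp":[0.03,0,0],"turn":[0,0,0],"claw":1},{"dp":[0,0,0],"turn":[0,0,0],"claw":1}]'|grep -A2 pos;  python3 -m inch '[{"dp":[0.02,0,0],"turn":[0,0,0],"claw":1},{"dp":[0,0,0],"turn":[0,0,0],"claw":1}]'|grep -A2 pos
```

```text
clock: 28.25
eef_pos: [0.6032, -0.0779, 0.0144]
ee_rot: [-3.142, -0.001, 3.14]
contact_force: [0.4, -1.2, -1.7]
gripper_width: 0.692
gripper_force: 25.0
eef_pos: [0.6163, -0.077, 0.0147]
ee_rot: [-3.141, 0.001, 3.141]
contact_force: [-0.5, -0.3, -1.6]
eef_pos: [0.6179, -0.077, 0.0143]
ee_rot: [-3.142, -0.0, 3.141]
contact_force: [-0.5, 0.2, -1.5]
```

```bash
python3 -m inch '[{"dp":[0.02,0,-0.01],"turn":[0,0,0],"claw":1},{"dp":[0,0,0],"turn":[0,0,0],"claw":1}]'|grep -A2 pos; python3 -m inch '[{"dp":[0.02,0,0],"turn":[0,0,0],"claw":1},{"dp":[0,0,0],"turn":[0,0,0],"claw":1}]'|grep -A2 pos
```

```text
eef_pos: [0.6181, -0.0769, 0.0127]
ee_rot: [3.141, -0.004, 3.141]
contact_force: [-5.0, 0.5, 1.2]
eef_pos: [0.6182, -0.0769, 0.0122]
ee_rot: [3.141, -0.008, 3.141]
contact_force: [-11.3, 0.5, 4.3]
```

```bash
python3 -m inch '[{"dp":[-0.02,0,-0.005],"turn":[0,0,0],"claw":0.22},{"dp":[0,0,0],"turn":[0,0,0],"claw":0.22},{"dp":[0,0,0],"turn":[0,0,0],"claw":0.22},{"dp":[0,0,0.2],"turn":[0,0,0],"claw":0.22},{"dp":[0,0,0.4],"turn":[0,0,0],"claw":1}]' 30|grep -A2 pos; python3 -m inch '[{"dp":[0,-0.5,0],"turn":[0,0,0],"claw":1},{"dp":[0,0,0],"turn":[0,0,0],"claw":1},{"dp":[0,0,0],"turn":[0,0,0],"claw":1},{"dp":[0,0,0],"turn":[0,0,0],"claw":1},{"dp":[0,0,0],"turn":[0,0,0],"claw":1}]'|grep -A2 pos; python3 -m inch '[{"dp":[0,0,0],"turn":[0,0,0],"claw":1},{"dp":[0,0,0],"turn":[0,0,0],"claw":1},{"dp":[0,0,0],"turn":[0,0,0],"claw":1}]'
```

```text
eef_pos: [0.6186, -0.0767, 0.0728]
ee_rot: [3.141, -0.003, 3.141]
contact_force: [2.0, -0.3, 0.6]
eef_pos: [0.6197, -0.1261, 0.0727]
ee_rot: [3.141, -0.001, -3.141]
contact_force: [-0.0, 0.3, -0.1]
clock: 31.12
eef_pos: [0.6198, -0.127, 0.0728]
ee_rot: [3.142, -0.0, 3.141]
contact_force: [-0.0, -0.6, 0.7]
gripper_width: 0.006
gripper_force: 0.0
```

```bash
python3 -m inch '[{"dp":[0,0,-0.3],"turn":[0,0,0],"claw":1},{"dp":[0,0,-0.3],"turn":[0,0,0],"claw":1},{"dp":[0,0,0],"turn":[0,0,0],"claw":1}]'|grep -A2 pos; python3 -m inch '[{"dp":[0,0.08,0],"turn":[0,0,0],"claw":1},{"dp":[0,0.08,0],"turn":[0,0,0],"claw":1},{"dp":[0,0.08,0],"turn":[0,0,0],"claw":1},{"dp":[0,0.07,0],"turn":[0,0,0],"claw":1},{"dp":[0,0,0],"turn":[0,0,0],"claw":1}]'|grep -A2 pos; python3 -m inch '[{"dp":[0,0.02,0],"turn":[0,0,0],"claw":1},{"dp":[0,0,0],"turn":[0,0,0],"claw":1}]'|grep -A2 pos; python3 -m inch '[{"dp":[0,0.02,0],"turn":[0,0,0],"claw":1},{"dp":[0,0,0],"turn":[0,0,0],"claw":1}]'|grep -A2 pos
```

```text
eef_pos: [0.6172, -0.1262, 0.01]
ee_rot: [3.14, -0.006, 3.141]
contact_force: [0.3, -0.3, 0.1]
eef_pos: [0.6199, -0.0952, 0.0131]
ee_rot: [3.141, 0.0, -3.141]
contact_force: [-0.8, -0.4, -0.2]
eef_pos: [0.6197, -0.094, 0.0127]
ee_rot: [3.141, -0.0, 3.141]
contact_force: [0.2, -0.1, 0.4]
eef_pos: [0.6196, -0.0929, 0.0128]
ee_rot: [-3.14, -0.0, 3.141]
contact_force: [-1.3, -4.6, -0.2]
```

```bash
python3 -m inch '[{"dp":[0,0.012,0],"turn":[0,0,0],"claw":1},{"dp":[0,0,0],"turn":[0,0,0],"claw":1}]'|grep -A2 pos; python3 -m inch '[{"dp":[0,-0.08,0],"turn":[0,0,0],"claw":1},{"dp":[0,0,0.4],"turn":[0,0,0],"claw":1},{"dp":[-0.45,0.2,0.1],"turn":[0,0,0],"claw":1},{"dp":[0,0.24,0],"turn":[0,0,0],"claw":1},{"dp":[0,0,-0.4],"turn":[0,0,0],"claw":1}]'|grep -A2 pos; python3 -m inch '[{"dp":[0,0,-0.1],"turn":[0,0,0],"claw":1},{"dp":[0,0,0],"turn":[0,0,0],"claw":1},{"dp":[0.04,0,0],"turn":[0,0,0],"claw":1},{"dp":[0.04,0,0],"turn":[0,0,0],"claw":1},{"dp":[0,0,0],"turn":[0,0,0],"claw":1}]'|grep -A2 pos;  python3 -m inch '[{"dp":[0.02,0,0],"turn":[0,0,0],"claw":1},{"dp":[0,0,0],"turn":[0,0,0],"claw":1}]'|grep -A2 pos
```

```text
eef_pos: [0.6196, -0.0929, 0.0129]
ee_rot: [-3.139, -0.0, 3.141]
contact_force: [-2.4, -8.8, -0.3]
eef_pos: [0.5782, -0.0539, 0.0264]
ee_rot: [-3.141, 0.008, -3.141]
contact_force: [-0.3, -0.3, 0.7]
eef_pos: [0.5837, -0.0551, 0.0136]
ee_rot: [-3.141, 0.001, 3.141]
contact_force: [0.3, 0.4, 0.5]
eef_pos: [0.5839, -0.0549, 0.0129]
ee_rot: [-3.142, -0.002, 3.141]
contact_force: [-4.1, -0.5, 3.3]
```

```bash
python3 -m inch '[{"dp":[0.015,0,0],"turn":[0,0,0],"claw":1},{"dp":[0,0,0],"turn":[0,0,0],"claw":1},{"dp":[-0.2,0,0],"turn":[0,0,0],"claw":1},{"dp":[0,0,0.5],"turn":[0,0,0],"claw":0},{"dp":[0,0,0.5],"turn":[0,0,0],"claw":0}]'|grep -A2 pos; python3 -m inch '[{"dp":[-0.2,0.3,0.4],"turn":[0,0,-0.0653],"claw":0},{"dp":[-0.2,0.3,0],"turn":[0,0,-0.0653],"claw":0},{"dp":[0,0,0],"turn":[0,0,-0.0653],"claw":0},{"dp":[0,0,0],"turn":[0,0,0],"claw":0},{"dp":[0,0,0],"turn":[0,0,0],"claw":0}]'|grep -A2 pos;  python3 -c "
from meas import *
c=arm.read_camera('top');print(cells(c))"
```

```text
eef_pos: [0.5659, -0.0547, 0.1135]
ee_rot: [3.141, -0.001, 3.141]
contact_force: [0.7, 1.0, 1.8]
eef_pos: [0.5267, 0.0049, 0.1529]
ee_rot: [3.141, 0.0, 2.733]
contact_force: [-0.1, -0.2, 0.1]
[(0.4401, -0.3653, -23.2, 0.063, 0.047, True), (0.5489, 0.0576, -21.8, 0.137, 0.043, False)]
```

```bash
python3 -m inch '[{"dp":[-0.1,-0.46,0],"turn":[0,0,0],"claw":0},{"dp":[-0.1,-0.46,0],"turn":[0,0,0],"claw":0},{"dp":[-0.1,-0.46,0],"turn":[0,0,0],"claw":0},{"dp":[-0.1,-0.46,0],"turn":[0,0,0],"claw":0},{"dp":[-0.1,-0.46,0],"turn":[0,0,0],"claw":0}]'|grep -A2 pos; python3 -m inch '[{"dp":[-0.1,-0.46,0],"turn":[0,0,0],"claw":0},{"dp":[-0.1,-0.46,0],"turn":[0,0,0],"claw":0},{"dp":[-0.15,-0.5,0],"turn":[0,0,0],"claw":0},{"dp":[0,0,0],"turn":[0,0,0],"claw":0},{"dp":[0,0,0],"turn":[0,0,0],"claw":0}]'|grep -A2 pos;  python3 -c "
from meas import *
c=arm.read_camera('top');print(tubes(c)[:3],cells(c));cv2.imwrite('pics/t6.png',c['color'][:,:,::-1])"
```

```text
eef_pos: [0.4759, -0.2268, 0.1528]
ee_rot: [3.142, 0.0, 2.732]
contact_force: [-0.0, 0.2, -0.5]
eef_pos: [0.441, -0.3668, 0.1523]
ee_rot: [3.141, -0.001, 2.73]
contact_force: [0.2, 0.6, -0.1]
[array([0.5802, 0.2836]), array([0.5796, 0.2236]), array([ 0.4687, -0.4277])] [(0.3463, 0.1092, -72.4, 0.062, 0.047, False)]
```

View pics/t6.png

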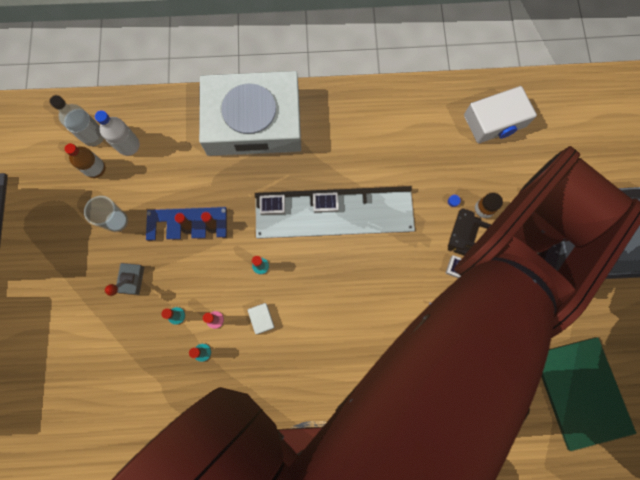

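Cells 1 and 2 sit in the corners of bays 0 and 1 (px 272,204 and 325,203), the tubes are in their slots, and the bystanders haven't moved. The gripper is over cell 3.

```bash
python3 -m inch '[{"dp":[0.01,-0.01,-0.5],"turn":[0,0,0],"claw":0},{"dp":[0,0,-0.5],"turn":[0,0,0],"claw":0},{"dp":[0,0,-0.33],"turn":[0,0,0],"claw":0},{"dp":[0,0,-0.13],"turn":[0,0,0],"claw":0},{"dp":[0,0,0],"turn":[0,0,0],"claw":0}]' 25|grep -A2 pos; python3 -m inch '[{"dp":[0,0,0],"turn":[0,0,0],"claw":1},{"dp":[0,0,0],"turn":[0,0,0],"claw":1},{"dp":[0,0,0],"turn":[0,0,0],"claw":1},{"dp":[0,0,0],"turn":[0,0,0],"claw":1},{"dp":[0,0,0],"turn":[0,0,0],"claw":1}]'
```

```text
eef_pos: [0.4425, -0.3669, 0.0066]
ee_rot: [3.141, -0.001, 2.732]
contact_force: [0.3, 0.0, 0.1]
clock: 38.22
eef_pos: [0.4427, -0.3682, 0.0076]
ee_rot: [-3.141, 0.001, 2.731]
contact_force: [-1.1, 1.4, 5.9]
gripper_width: 0.684
gripper_force: 25.0
```

```bash
python3 -m inch '[{"dp":[0,0,0.3],"turn":[0,0,0],"claw":1},{"dp":[0,0,0.4],"turn":[0,0,0],"claw":1},{"dp":[0.3,0.42,0],"turn":[0,0,0.0653],"claw":1},{"dp":[0.4,0.4,0],"turn":[0,0,0.0653],"claw":1},{"dp":[0.4,0.4,0],"turn":[0,0,0.0653],"claw":1}]'|grep -A2 pos; python3 -m inch '[{"dp":[0.49,0.4,0],"turn":[0,0,0],"claw":1},{"dp":[0,0,0],"turn":[0,0,0],"claw":1},{"dp":[0,0,0],"turn":[0,0,0],"claw":1}]'
```

```text
eef_pos: [0.5529, -0.2448, 0.0767]
ee_rot: [-3.142, -0.0, -3.138]
contact_force: [0.2, -0.7, -1.2]
clock: 39.22
eef_pos: [0.6, -0.206, 0.076]
ee_rot: [3.141, -0.002, -3.141]
contact_force: [-0.4, -0.4, -1.0]
gripper_width: 0.686
gripper_force: 25.0
```

```bash
python3 -m inch '[{"dp":[0,0,-0.3],"turn":[0,0,0],"claw":1},{"dp":[0,0,-0.25],"turn":[0,0,0],"claw":1},{"dp":[0,0,-0.06],"turn":[0,0,0],"claw":1},{"dp":[0,0,0],"turn":[0,0,0],"claw":1}]'|grep -A4 pos; python3 -m inch '[{"dp":[0.06,0,0],"turn":[0,0,0],"claw":1},{"dp":[0.05,0,0],"turn":[0,0,0],"claw":1},{"dp":[0.03,0,0],"turn":[0,0,0],"claw":1},{"dp":[0.02,0,0],"turn":[0,0,0],"claw":1},{"dp":[0,0,0],"turn":[0,0,0],"claw":1}]'|grep -A2 pos;  python3 -m inch '[{"dp":[0.02,0,-0.01],"turn":[0,0,0],"claw":1},{"dp":[0,0,0],"turn":[0,0,0],"claw":1}]'|grep -A2 pos; python3 -m inch '[{"dp":[0.02,0,0],"turn":[0,0,0],"claw":1},{"dp":[0,0,0],"turn":[0,0,0],"claw":1}]'|grep -A2 pos
```

```text
eef_pos: [0.6, -0.2073, 0.016]
ee_rot: [3.141, -0.001, 3.14]
contact_force: [0.4, -0.2, -0.4]
gripper_width: 0.688
gripper_force: 25.0
eef_pos: [0.6169, -0.2062, 0.0158]
ee_rot: [3.142, -0.0, 3.141]
contact_force: [-0.1, 0.1, -2.0]
eef_pos: [0.6187, -0.2063, 0.0147]
ee_rot: [3.142, -0.0, 3.141]
contact_force: [-0.3, -0.7, -0.6]
eef_pos: [0.6205, -0.2063, 0.0147]
ee_rot: [3.141, -0.001, 3.141]
contact_force: [-1.2, 0.6, -0.6]
```

```bash
python3 -m inch '[{"dp":[0.02,0,-0.005],"turn":[0,0,0],"claw":1},{"dp":[0,0,0],"turn":[0,0,0],"claw":1}]'|grep -A2 pos; python3 -m inch '[{"dp":[0.01,0,0],"turn":[0,0,0],"claw":1},{"dp":[0,0,0],"turn":[0,0,0],"claw":1}]'|grep -A2 pos
```

```text
eef_pos: [0.6206, -0.2062, 0.0137]
ee_rot: [3.141, -0.005, 3.141]
contact_force: [-7.4, 0.1, 2.6]
eef_pos: [0.6207, -0.2062, 0.0137]
ee_rot: [3.14, -0.007, 3.141]
contact_force: [-10.9, -0.0, 4.6]
```

```bash
python3 -m inch '[{"dp":[-0.02,0,0],"turn":[0,0,0],"claw":0.22},{"dp":[0,0,0],"turn":[0,0,0],"claw":0.22},{"dp":[0,0,0],"turn":[0,0,0],"claw":0.22},{"dp":[0,0,0.2],"turn":[0,0,0],"claw":0.22},{"dp":[0,0,0.4],"turn":[0,0,0],"claw":1}]' 30|grep -A2 pos; python3 -m inch '[{"dp":[0,-0.52,0],"turn":[0,0,0],"claw":1},{"dp":[-0.02,0,0],"turn":[0,0,0],"claw":1},{"dp":[0,0,0],"turn":[0,0,0],"claw":1},{"dp":[0,0,0],"turn":[0,0,0],"claw":1},{"dp":[0,0,0],"turn":[0,0,0],"claw":1}]'|grep -A2 pos; python3 -m inch '[{"dp":[0,0,0],"turn":[0,0,0],"claw":1},{"dp":[0,0,0],"turn":[0,0,0],"claw":1},{"dp":[0,0,-0.3],"turn":[0,0,0],"claw":1},{"dp":[0,0,-0.3],"turn":[0,0,0],"claw":1},{"dp":[0,0,0],"turn":[0,0,0],"claw":1}]'
```

```text
eef_pos: [0.6206, -0.2056, 0.0741]
ee_rot: [3.14, -0.003, 3.141]
contact_force: [-0.0, -0.3, 0.4]
eef_pos: [0.6198, -0.2573, 0.0742]
ee_rot: [3.141, -0.0, -3.141]
contact_force: [-0.1, -0.4, -0.6]
clock: 43.22
eef_pos: [0.6173, -0.2569, 0.0112]
ee_rot: [3.139, -0.005, 3.141]
contact_force: [-0.2, -0.7, 0.3]
gripper_width: 0.007
gripper_force: 0.0
```

```bash
python3 -m inch '[{"dp":[0,0.08,0],"turn":[0,0,0],"claw":1},{"dp":[0,0.08,0],"turn":[0,0,0],"claw":1},{"dp":[0,0.08,0],"turn":[0,0,0],"claw":1},{"dp":[0,0.07,0],"turn":[0,0,0],"claw":1},{"dp":[0,0,0],"turn":[0,0,0],"claw":1}]'|grep -A2 pos; python3 -m inch '[{"dp":[0,0.02,0],"turn":[0,0,0],"claw":1},{"dp":[0,0,0],"turn":[0,0,0],"claw":1}]'|grep -A2 pos; python3 -m inch '[{"dp":[0,0.02,0],"turn":[0,0,0],"claw":1},{"dp":[0,0,0],"turn":[0,0,0],"claw":1}]'|grep -A2 pos
```

```text
eef_pos: [0.6198, -0.2265, 0.0146]
ee_rot: [3.141, 0.0, -3.141]
contact_force: [-0.8, 0.3, 0.7]
eef_pos: [0.6196, -0.2253, 0.0142]
ee_rot: [3.141, -0.0, 3.141]
contact_force: [-0.1, 0.0, -0.2]
eef_pos: [0.6196, -0.2232, 0.0142]
ee_rot: [3.141, -0.0, 3.141]
contact_force: [-0.3, 0.5, -0.6]
```

```bash
python3 -m inch '[{"dp":[0,0.015,0],"turn":[0,0,0],"claw":1},{"dp":[0,0,0],"turn":[0,0,0],"claw":1}]'|grep -A2 pos; python3 -m inch '[{"dp":[0,0.01,0],"turn":[0,0,0],"claw":1},{"dp":[0,0,0],"turn":[0,0,0],"claw":1}]'|grep -A2 pos
```

```text
eef_pos: [0.6196, -0.2229, 0.0145]
ee_rot: [-3.14, 0.0, 3.141]
contact_force: [-0.3, -4.9, 0.6]
eef_pos: [0.6197, -0.2229, 0.0148]
ee_rot: [-3.139, 0.0, 3.141]
contact_force: [-1.2, -8.1, -1.2]
```

Contact came where predicted. Next is the x push, then retreat and look.

```bash
python3 -m inch '[{"dp":[0,-0.08,0],"turn":[0,0,0],"claw":1},{"dp":[0,0,0.4],"turn":[0,0,0],"claw":1},{"dp":[-0.45,0.2,0.1],"turn":[0,0,0],"claw":1},{"dp":[0,0.24,0],"turn":[0,0,0],"claw":1},{"dp":[0,0,-0.4],"turn":[0,0,0],"claw":1}]'|grep -A2 pos; python3 -m inch '[{"dp":[0,0,-0.1],"turn":[0,0,0],"claw":1},{"dp":[0,0,0],"turn":[0,0,0],"claw":1},{"dp":[0.04,0,0],"turn":[0,0,0],"claw":1},{"dp":[0.04,0,0],"turn":[0,0,0],"claw":1},{"dp":[0,0,0],"turn":[0,0,0],"claw":1}]'|grep -A2 pos;  python3 -m inch '[{"dp":[0.02,0,0],"turn":[0,0,0],"claw":1},{"dp":[0,0,0],"turn":[0,0,0],"claw":1}]'|grep -A2 pos
```

```text
eef_pos: [0.5784, -0.1842, 0.0278]
ee_rot: [-3.139, 0.008, -3.141]
contact_force: [0.7, -0.8, 0.3]
eef_pos: [0.5832, -0.1852, 0.0152]
ee_rot: [-3.141, 0.0, 3.141]
contact_force: [-2.0, -0.1, 1.5]
eef_pos: [0.5833, -0.1852, 0.0148]
ee_rot: [-3.142, -0.003, 3.141]
contact_force: [-9.4, -0.6, 6.7]
```

```bash
python3 -m inch '[{"dp":[-0.3,0,0],"turn":[0,0,0],"claw":1},{"dp":[0,0,0.5],"turn":[0,0,0],"claw":1},{"dp":[-0.1,-0.3,0.5],"turn":[0,0,0],"claw":1},{"dp":[-0.35,-0.5,0],"turn":[0,0,0],"claw":1},{"dp":[-0.35,-0.5,0],"turn":[0,0,0],"claw":1}]'|grep -A2 pos; python3 -m inch '[{"dp":[-0.2,-0.4,0],"turn":[0,0,0],"claw":1},{"dp":[0,0,0],"turn":[0,0,0],"claw":1},{"dp":[0,0,0],"turn":[0,0,0],"claw":1}]'|grep -A2 pos
python3 - <<'E'
from meas import *
from scipy.optimize import least_squares
t=arm.read_camera('top'); s=arm.read_camera('scene')
crop(t,'t7',240,430,170,250,4); crop(s,'s7',340,500,130,230,5); print(tubes(t)); 
# cell tops: white rect corners in stage
hsv=cv2.cvtColor(s["color"],cv2.COLOR_RGB2HSV); H,S,V=[hsv[...,i] for i in range(3)]
m=((H<6)|(H>174))&(S>150)&(V>80); m[:130]=0;m[175:]=0;m[:,:355]=0;m[:,395:]=0
b=blobs(m,15); print([(x[0].round(1),x[1]) for x in b])
us=max(b,key=lambda x:x[1][4])[0]
hsv=cv2.cvtColor(t["color"],cv2.COLOR_RGB2HSV); H,S,V=[hsv[...,i] for i in range(3)]
m=((H<6)|(H>174))&(S>150)&(V>90); m[:280]=0;m[300:]=0;m[:,:100]=0;m[:,125:]=0
ut=max(blobs(m,15),key=lambda x:x[1][4])[0]; print(us,ut)
r=least_squares(lambda p:np.r_[w2px(t,p)[0]-ut,w2px(s,p)[0]-us],[.42,.42,.09]); print(r.x.round(4),r.fun.round(2))
E
```

```text
eef_pos: [0.4752, -0.3167, 0.1163]
ee_rot: [-3.139, 0.004, -3.141]
contact_force: [0.3, -1.1, -1.0]
eef_pos: [0.4551, -0.3547, 0.1146]
ee_rot: [3.141, 0.001, 3.14]
contact_force: [-0.2, 0.3, -1.7]
[array([0.5801, 0.2836]), array([0.5795, 0.2235]), array([ 0.4954, -0.3817]), array([ 0.4858, -0.3973]), array([ 0.4892, -0.4374]), array([0.4709, 0.1084]), array([0.4221, 0.435 ]), array([ 0.3579, -0.531 ]), array([ 0.3427, -0.5398]), array([0.3634, 0.3074]), array([0.3494, 0.2167]), array([0.2769, 0.2459])]
[(array([370.3, 149.1]), array([367, 146,   7,   8,  41], dtype=int32))]
[370.31707317 149.12195122] [109.3125   289.328125]
[0.418  0.4228 0.0966] [ 0.03  0.04  0.07 -0.03]
```

View pics/t7.png

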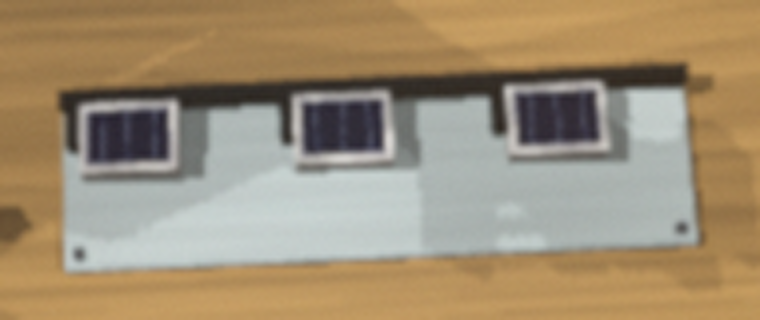

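View pics/s7.png

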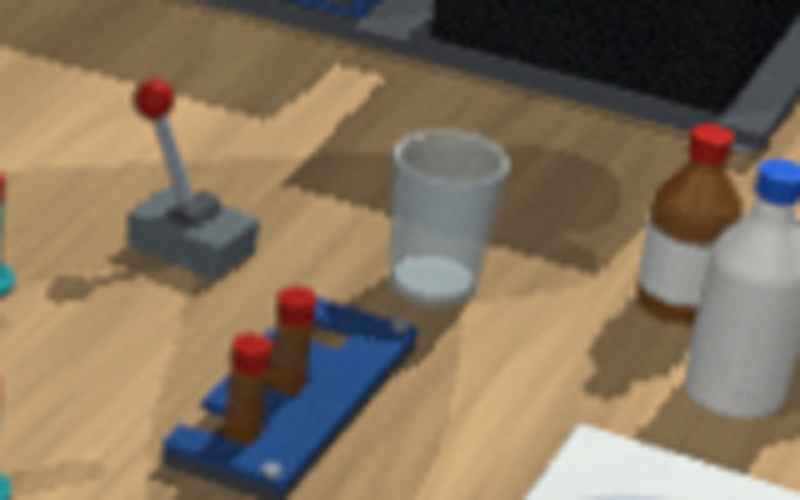

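The top view shows all three cells flush in their corners (crop 130,135; 343,127; 556,118). The scene view shows both tubes home in the keeper and the shutter still closed, with its ball triangulated at (.418,.423,.097). Next I swing over behind the lever.

```bash
python3 -m inch '[{"dp":[0,0,0.45],"turn":[0,0,0],"claw":1},{"dp":[0,0.2,0.45],"turn":[0,0,0],"claw":1},{"dp":[0,0.5,0],"turn":[0,0,0],"claw":1},{"dp":[0,0.5,0],"turn":[0,0,0],"claw":1},{"dp":[0,0.5,0],"turn":[0,0,0],"claw":1}]'|grep -A2 pos; python3 -m inch '[{"dp":[0,0.5,0],"turn":[0,0,0],"claw":1},{"dp":[0,0.5,0],"turn":[0,0,0],"claw":1},{"dp":[0,0.5,0],"turn":[0,0,0],"claw":1},{"dp":[0,0.5,0],"turn":[0,0,0],"claw":1},{"dp":[0,0.5,0],"turn":[0,0,0],"claw":1}]'|grep -A2 pos; python3 -m inch '[{"dp":[0,0.5,0],"turn":[0,0,0],"claw":1},{"dp":[-0.1,0.5,0],"turn":[0,0,0],"claw":1},{"dp":[-0.2,0.5,0],"turn":[0,0,0],"claw":1},{"dp":[-0.25,0.5,0],"turn":[0,0,0],"claw":1},{"dp":[-0.25,0.5,0],"turn":[0,0,0],"claw":1}]'|grep -A2 pos; python3 -m inch '[{"dp":[0,0,0],"turn":[0,0,0],"claw":1},{"dp":[0,0,0],"turn":[0,0,0],"claw":1}]'|grep -A2 pos
```

```text
eef_pos: [0.4551, -0.1821, 0.2045]
ee_rot: [3.142, 0.001, -3.14]
contact_force: [0.9, -0.0, 0.4]
eef_pos: [0.4543, 0.0681, 0.2046]
ee_rot: [3.141, 0.001, -3.14]
contact_force: [0.9, -0.4, -1.0]
eef_pos: [0.3729, 0.3178, 0.2045]
ee_rot: [3.141, 0.001, -3.14]
contact_force: [0.4, 0.8, 0.4]
eef_pos: [0.3741, 0.3157, 0.2043]
ee_rot: [-3.141, 0.0, -3.139]
contact_force: [0.1, -0.3, 0.1]
```

```bash
python3 -m inch '[{"dp":[0,0.5,0],"turn":[0,0,0],"claw":1},{"dp":[0,0.56,0],"turn":[0,0,0],"claw":1},{"dp":[0,0,-0.6],"turn":[0,0,0],"claw":1},{"dp":[0,0,-0.6],"turn":[0,0,0],"claw":1},{"dp":[0,0,-0.04],"turn":[0,0,0],"claw":1}]'|grep -A2 pos; python3 -m inch '[{"dp":[0.15,0,0],"turn":[0,0,0],"claw":1},{"dp":[0.15,-0.02,0],"turn":[0,0,0],"claw":1},{"dp":[0.15,-0.02,0],"turn":[0,0,0],"claw":1},{"dp":[0.15,-0.02,0],"turn":[0,0,0],"claw":1},{"dp":[0.15,-0.02,0],"turn":[0,0,0],"claw":1}]'|grep -A2 pos;python3 -m inch '[{"dp":[0.1,-0.02,0],"turn":[0,0,0],"claw":1},{"dp":[0.05,0,0],"turn":[0,0,0],"claw":1},{"dp":[0,0,0],"turn":[0,0,0],"claw":1}]'|grep -A2 pos
```

```text
eef_pos: [0.372, 0.4172, 0.0752]
ee_rot: [-3.134, -0.008, 3.14]
contact_force: [-0.6, -0.4, 0.5]
eef_pos: [0.4512, 0.4132, 0.0809]
ee_rot: [3.141, 0.001, 3.141]
contact_force: [-0.8, 1.1, 0.1]
eef_pos: [0.4649, 0.411, 0.0801]
ee_rot: [-3.141, -0.0, 3.141]
contact_force: [-0.9, 0.6, -0.4]
```

```bash
for i in 1; do python3 -m inch '[{"dp":[0.04,0,0],"turn":[0,0,0],"claw":1},{"dp":[0,0,0],"turn":[0,0,0],"claw":1}]'|grep -A2 pos; done; python3 -m inch '[{"dp":[0.04,0,0],"turn":[0,0,0],"claw":1},{"dp":[0,0,0],"turn":[0,0,0],"claw":1}]'|grep -A2 pos; python3 -m inch '[{"dp":[0.03,0,0],"turn":[0,0,0],"claw":1},{"dp":[0,0,0],"turn":[0,0,0],"claw":1}]'|grep -A2 pos
```

```text
eef_pos: [0.4681, 0.4111, 0.0801]
ee_rot: [-3.141, -0.001, 3.141]
contact_force: [-1.3, 0.7, -0.7]
eef_pos: [0.4687, 0.4112, 0.0799]
ee_rot: [-3.14, -0.008, -3.141]
contact_force: [-14.2, -1.9, 7.0]
eef_pos: [0.4689, 0.4112, 0.0798]
ee_rot: [-3.139, -0.013, -3.141]
contact_force: [-22.8, -2.9, 12.7]
```

```bash
python3 -m inch '[{"dp":[-0.3,0,0],"turn":[0,0,0],"claw":1},{"dp":[-0.4,0,0.2],"turn":[0,0,0],"claw":1},{"dp":[-0.3,0.2,0.5],"turn":[0,0,0],"claw":1},{"dp":[-0.4,0.4,0.3],"turn":[0,0,0],"claw":1},{"dp":[0,0,0],"turn":[0,0,0],"claw":1}]'|grep -A2 pos
python3 - <<'E'
from meas import *
t=arm.read_camera('top'); s=arm.read_camera('scene'); print(tubes(t),cells(t))
a=cv2.resize(t["color"][170:330,90:430,::-1],(800,376)); cv2.imwrite('pics/t8.png',a)
crop(s,'s8',340,440,130,230,5)
E
```

```text
eef_pos: [0.3359, 0.4742, 0.184]
ee_rot: [3.135, 0.005, -3.137]
contact_force: [0.5, -0.3, -0.3]
[array([0.5799, 0.2837]), array([0.5794, 0.2236]), array([0.4969, 0.4225]), array([0.4713, 0.1087]), array([0.3641, 0.3076]), array([0.3495, 0.2179]), array([0.277 , 0.2464])] []
```

View pics/t8.png

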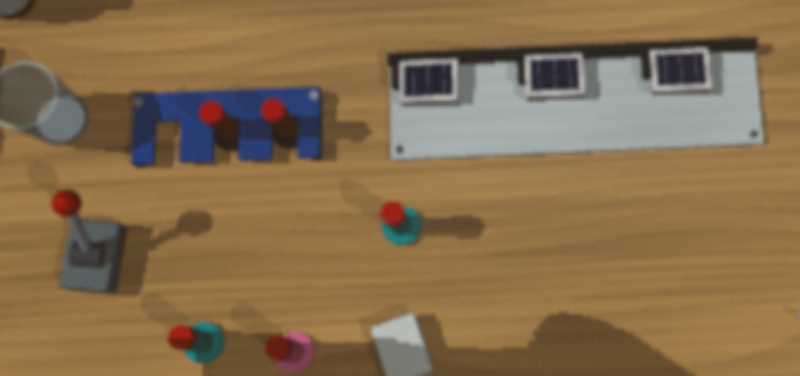

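View pics/s8.png

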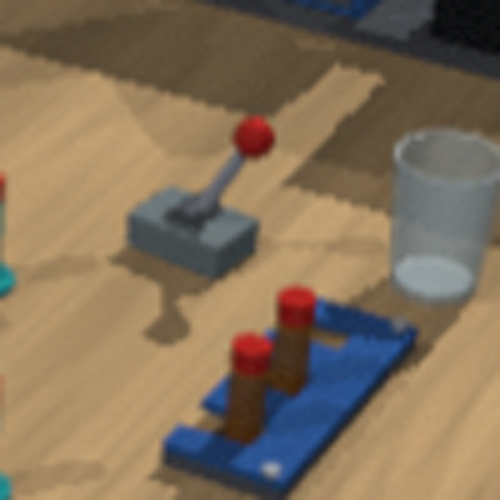

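The lever is fully over, with its ball at crop (65,203) after about 75 mm of travel. All the cells and tubes are still home and the bystanders are in place, so I'm handing it in.

```bash
python3 -c "
from rig import arm
print(arm.finish_job())"
```

```text
the job is handed in; nothing more can be done
None
```

I handed the job in after about 50 s of the 210 s allowed: all three cells are flush in their bays, both tubes are home in the keeper, the shutter lever is thrown to its end stop, and nothing else looked moved in the last pictures; no verdict came back.

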